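# Gather loose nuts in the scoop and pour them into the parts box

### The job

The hex nuts from the dismantled vacuum cleaner are scattered over the bench: collect every one of them in the pouring scoop, then hold the scoop with its spout over the open parts box and tip it so that the nuts slide down the spout into the box. Set the empty scoop back down on the middle of its rubber mat, and lower the hinged lid of the parts box until it is fully shut. Leave the mug and the screwdriver where they are.

Things in the scene. Friction and masses are not known exactly. Their poses are not given: they have to be found in the camera images.
- box: grey parts box fixed to the bench, 84 (its x) by 74 (its y) by 75 mm high, walls and floor 5 mm, open at the top (mouth 74 by 64 mm inside); origin at the centre of its underside, z up. The lid is hinged along its +x rim, the side turned roughly away from the robot. It stands to the left or to the right of the nuts.
- box_mouth (a point): centre of the box's mouth, level with its rim, 75 mm above the bench
- lid (a joint): angle of the box's lid: 0 is shut flat on the rim, 1.95 fully open (leaning back past upright); starts between 1.55 and 1.9. The hinge is stiff: the lid stays where it is left and moves with about 1 N at its edge. The lid is a plate 84 by 74 by 5 mm, with a tab 30 mm wide that sticks 12 mm beyond its free edge
- lid_hinge (a point): middle of the lid's hinge line, on the box's +x rim 75.5 mm above the bench; the hinge runs along the box's y axis
- lid_edge (a point): middle of the lid's free edge, 84 mm from the hinge line, half-way through its thickness (the tab reaches 12 mm farther)
- mat: black rubber mat fixed on the bench, 240 (its x) by 150 by 3 mm; origin at the centre of its underside; it lies across the bench from the box
- mat_mid (a point): centre of the mat's upper face
- scoop: loose sheet-metal pouring scoop, 0.28 kg, standing level on the mat; origin under it, x along the spout (76 mm from its rear, 110 mm to the spout's end), z up. Walls 24 mm high around a floor whose upper face is 8 mm up; side walls converge from x = 20 to 60 mm into the spout. Slippery: nuts slide once it is tilted 12 to 22 degrees; jammed ones come loose when it is shaken. 186 mm long, 78 mm wide
- scoop_grip (a point): grip point of the scoop's upright black handle, 55 mm above its underside at its x = -69 mm. The handle is a block 14 mm thick (along the scoop's x), 44 mm wide (along its y) and 72 mm tall, free in front and behind above the 32 mm high walls
- scoop_tray (a point): middle of the scoop's tray, on its floor, at its x = -15 mm. The tray is 72 mm wide inside, from x = -59 to 20 mm, walled at the rear and sides. Two rubber runners under it (x = -60 to 40 mm) carry the floor, 5 mm lower than the floor's underside
- scoop_spout (a point): open end of the scoop's spout, middle of its floor, at its x = 110 mm, 8 mm above the scoop's underside. The spout is 46 mm wide inside, 52 outside, 50 mm long; its floor is 3 mm thick
- nut1_mid (a point): steel M12 hex nut, 19 mm across flats (22 mm across corners), 10 mm thick, 18 g, normally lying flat on the bench; this point is its centre, 5 mm above the bench, its z axis is the nut's bore. Five to seven of the seven nuts are present, the others read None from the start.
- nut2_mid (a point): steel M12 hex nut, 19 mm across flats (22 mm across corners), 10 mm thick, 18 g, normally lying flat on the bench; this point is its centre, 5 mm above the bench, its z axis is the nut's bore. Five to seven of the seven nuts are present, the others read None from the start.
- nut3_mid (a point): steel M12 hex nut, 19 mm across flats (22 mm across corners), 10 mm thick, 18 g, normally lying flat on the bench; this point is its centre, 5 mm above the bench, its z axis is the nut's bore. Five to seven of the seven nuts are present, the others read None from the start.
- nut4_mid (a point): steel M12 hex nut, 19 mm across flats (22 mm across corners), 10 mm thick, 18 g, normally lying flat on the bench; this point is its centre, 5 mm above the bench, its z axis is the nut's bore. Five to seven of the seven nuts are present, the others read None from the start.
- nut5_mid (a point): steel M12 hex nut, 19 mm across flats (22 mm across corners), 10 mm thick, 18 g, normally lying flat on the bench; this point is its centre, 5 mm above the bench, its z axis is the nut's bore. Five to seven of the seven nuts are present, the others read None from the start.
- nut6_mid (a point): steel M12 hex nut, 19 mm across flats (22 mm across corners), 10 mm thick, 18 g, normally lying flat on the bench; this point is its centre, 5 mm above the bench, its z axis is the nut's bore. Five to seven of the seven nuts are present, the others read None from the start.
- nut7_mid (a point): steel M12 hex nut, 19 mm across flats (22 mm across corners), 10 mm thick, 18 g, normally lying flat on the bench; this point is its centre, 5 mm above the bench, its z axis is the nut's bore. Five to seven of the seven nuts are present, the others read None from the start.
- mug: white ceramic mug, 80 mm across, 90 mm tall, standing beyond the nuts and the screwdriver; leave alone; origin under it
- driver_grip (a point): handle of a screwdriver lying across the bench just beyond the nuts; leave alone
Not all that is in view belongs to the job. What is shaped like the box but yellow is not meant. Several things look just like the scoop: the one meant starts farthest to the robot's right.

How it is judged (in metres and radians):
On the way, in this order (a step that is already met when the one before it is completed fails the run):
1. every nut lies in the scoop (x of nut1_mid in the frame of scoop between -0.062 and 0.112 m and y of nut1_mid in the frame of scoop between -0.04 and 0.04 m and z of nut1_mid in the frame of scoop between 0.005 and 0.045 m and x of nut2_mid in the frame of scoop between -0.062 and 0.112 m and y of nut2_mid in the frame of scoop between -0.04 and 0.04 m and z of nut2_mid in the frame of scoop between 0.005 and 0.045 m and x of nut3_mid in the frame of scoop between -0.062 and 0.112 m and y of nut3_mid in the frame of scoop between -0.04 and 0.04 m and z of nut3_mid in the frame of scoop between 0.005 and 0.045 m and x of nut4_mid in the frame of scoop between -0.062 and 0.112 m and y of nut4_mid in the frame of scoop between -0.04 and 0.04 m and z of nut4_mid in the frame of scoop between 0.005 and 0.045 m and x of nut5_mid in the frame of scoop between -0.062 and 0.112 m and y of nut5_mid in the frame of scoop between -0.04 and 0.04 m and z of nut5_mid in the frame of scoop between 0.005 and 0.045 m and x of nut6_mid in the frame of scoop between -0.062 and 0.112 m and y of nut6_mid in the frame of scoop between -0.04 and 0.04 m and z of nut6_mid in the frame of scoop between 0.005 and 0.045 m and x of nut7_mid in the frame of scoop between -0.062 and 0.112 m and y of nut7_mid in the frame of scoop between -0.04 and 0.04 m and z of nut7_mid in the frame of scoop between 0.005 and 0.045 m), for 0.2 s.
2. the scoop is tipped spout-down (by more than 17 degrees) with the end of its spout over the box's mouth (within 50 mm of its centre, seen from above, and no more than 80 mm above the rim) (angle between scoop's own z axis and vertical above 0.3 rad and horizontal distance between scoop_spout and box_mouth below 0.05 m and z of scoop_spout in the frame of box_mouth below 0.08 m and height (world z) of scoop_spout above 0.06 m), for 0.2 s.
At the end, for the whole second after the job is handed in: every nut lies inside the parts box, the lid is shut (within 0.06 rad), and the scoop stands level and at rest on the mat, the middle of its tray within 60 mm of the mat's centre seen from above (x of nut1_mid in the frame of box between -0.04 and 0.04 m and y of nut1_mid in the frame of box between -0.035 and 0.035 m and z of nut1_mid in the frame of box between 0.003 and 0.073 m and x of nut2_mid in the frame of box between -0.04 and 0.04 m and y of nut2_mid in the frame of box between -0.035 and 0.035 m and z of nut2_mid in the frame of box between 0.003 and 0.073 m and x of nut3_mid in the frame of box between -0.04 and 0.04 m and y of nut3_mid in the frame of box between -0.035 and 0.035 m and z of nut3_mid in the frame of box between 0.003 and 0.073 m and x of nut4_mid in the frame of box between -0.04 and 0.04 m and y of nut4_mid in the frame of box between -0.035 and 0.035 m and z of nut4_mid in the frame of box between 0.003 and 0.073 m and x of nut5_mid in the frame of box between -0.04 and 0.04 m and y of nut5_mid in the frame of box between -0.035 and 0.035 m and z of nut5_mid in the frame of box between 0.003 and 0.073 m and x of nut6_mid in the frame of box between -0.04 and 0.04 m and y of nut6_mid in the frame of box between -0.035 and 0.035 m and z of nut6_mid in the frame of box between 0.003 and 0.073 m and x of nut7_mid in the frame of box between -0.04 and 0.04 m and y of nut7_mid in the frame of box between -0.035 and 0.035 m and z of nut7_mid in the frame of box between 0.003 and 0.073 m and value of joint lid below 0.06 rad and angle between scoop's own z axis and vertical below 0.08 rad and horizontal distance between scoop_tray and mat_mid below 0.06 m and height (world z) of scoop_tray below 0.018 m and linear speed of scoop below 0.02 m/s); the robot touches nothing.
It fails at once if the mug is pushed more than 40 mm from its place (distance of mug from where it was at the start of the episode above 0.04 m).
It fails at once if the screwdriver is pushed more than 40 mm from its place (distance of driver_grip from where it was at the start of the episode above 0.04 m).
Of nut1, nut2, nut3, nut4, nut5, nut6, nut7 only 5 to 7 are there at a start; the rules pass over those that are not, and their reading is None.
At some moment in a run one of nut1, nut2, nut3, nut4, nut5, nut6, nut7 may be knocked a few centimetres aside while the robot is not near it.
It also fails if it takes over 208 s, if anything falls off the work surface, if the arm or the gripper's body presses on something with over 40 N, if the wrist force passes 120 N, or if a joint passes its speed limit or range.

### The arm

A 6-joint arm with a two-finger parallel gripper is mounted at the origin on the work surface. World frame = base frame: x ahead of the robot, y to its left, z up, the work surface at z = 0. Lengths are in m, angles in degrees, forces in N, time in s.
With the tool pointing down it reaches from about 0.3 to 0.875 m from the base axis. Payload 4.2 kg.
Tool frame: the origin (TCP) lies between the finger pads; the fingertips stand 14 mm ahead of it and the grasp point (between the pads) lies 5 mm behind it; y points along the fingers, x is the direction in which the jaws open and shut, and the axes are right-handed (so a half turn about y gives the same grasp; the last joint's range is limited). The gripper opens to 85 mm and grips with 20 to 120 N. Pads are 22 mm wide; open, the fingers measure 114 mm over their backs; the gripper's body (76 mm by 85 mm) begins 54 mm behind the grasp point. The pads swing forward as they close: fully open they stand 13 mm farther back than shut.
Start: joints at [-1.146, 18.312, 89.639, -0, 72.044, -1.146], TCP at [0.575, 0, 0.245] pointing down, gripper open.
Joint ranges: [-177.97, 177.97], [-48.28, 115.42], [12.27, 149.76], [-77.06, 257.06], [2.81, 150.46], [-146.56, 146.56]. Speed limits (degrees/s): [147.25, 147.25, 180, 180, 180, 180].

### API

Orientations are given as [roll, pitch, yaw] about the fixed x, y, z axes, in that order (R = Rz(yaw) Ry(pitch) Rx(roll)).
In Python, from plant import * gives the robot as it stands.
- The arm moves only by the shell command python3 -m creep 'ROWS' [FORCE]. ROWS is JSON, a list of rows, each an object with "xyz": the shift along the tool's x, y, z in m, a list of three; "turn": the turn, a rotation vector about the tool's x, y, z in degrees, a list of three; "jaw": the closure, from 0 (fully open) to 1 (shut). In form: [{"xyz": [tx, ty, tz], "turn": [ax, ay, az], "jaw": jaw}, ...]. A call has 1 to 20 rows; each row shifts and turns the pose as measured when the row begins, along the tool's axes as they then stand; what a row does not reach is not made up. A row lasts 1/12 s, in which the tool goes at most 41.7 mm and 7.16 degrees, less where a joint would pass 70% of its speed; a pose out of reach is approached as far as the arm can. A call is refused whole if a number of a shift passes 0.0417 or a number of a turn 7.16, either way. A call with a gripper value outside its range is refused whole. The fingers move at their own pace and stop on an object; FORCE is the grip in N (left out, the last holds). Time passes only in rows, so rows that do not move let the fingers close. It gives the time, the measured TCP pose, the force and the opening at its end, in the units of the state.
- observe(): the state, without advancing time (a new reading comes with each control period).
- snapshot(name): name is "scene" or "side" or "wrist"; returns the picture (480x640x3 uint8, red, green, blue); there is no depth.
- calibration(name): a dict with "fx", "fy", "cx", "cy" (pixels), "D" ([k1, k2, p1, p2, k3] as OpenCV has them; the pictures are not rectified), "R" (3x3) and "t" (3): a world point X has camera coordinates R X + t. Camera axes: x right, y down, z forward; pixel columns grow to the right and rows downward; lengths in m; the calibration is good to about 2 mm. A picture is of the moment at which its call begins: read the wrist's pose just before it. calibration takes no time and is no camera call; for the wrist camera it gives the pose at the moment of the call.
- sign_off(): hands the job in, once; it reports no verdict.
The state is a dict: "time_s": time; "joint_positions": joint angles; "qvel": joint speeds; "effort": joint torques, N m; "ee_pos": TCP position; "tool_rot": TCP orientation; "ft_force": force on the tool from outside, world axes, zero at the start; "ft_torque": the same for the moment, N m; "grip_width": finger opening in m.
Only numpy, scipy, OpenCV 4.12 (cv2) and the standard library are available. Lean on these libraries where they do the work, as an engineer would, in place of code of your own. Each camera call takes 0.05 s, during which the arm holds its last target.

## Working session

There is one attempt and no reset: what is moved stays moved. The work goes in short steps, Python scripts to look and compute and a shell command to move; the robot and the scene stay as the last step left them, time stands still between calls to the robot, and variables do not carry over. Pictures are saved under pics/ and viewed, and the job is handed in when it is done.

```bash
ls; mkdir -p pics
python3 - <<'E'
from plant import *
import cv2
print(observe())
for n in ["scene","side","wrist"]:
    c=calibration(n); print(n,c)
    cv2.imwrite(f"pics/{n}0.png",snapshot(n)[:,:,::-1])
E
```

```text
pics
{'time_s': 0.0, 'joint_positions': array([-1.14461272e+00,  1.83508041e+01,  8.97062667e+01,  7.34233263e-04,
        7.20415950e+01, -1.14645368e+00]), 'qvel': array([ 0.17885507, -0.0416757 ,  0.01064187, -0.215916  ,  0.06111969,
        0.07262216]), 'effort': array([ 7.05825660e-04, -4.15526962e+01, -2.34157133e+01, -1.88356019e-06,
        8.09230405e-03,  1.54784908e-05]), 'ee_pos': array([5.74560946e-01, 2.63244884e-05, 2.44491550e-01]), 'tool_rot': array([-8.99973280e+01,  9.86321067e-02,  1.61627268e-03]), 'ft_force': array([ 0.3117227 ,  0.62662812, -0.04135797]), 'ft_torque': array([ 0.01117431,  0.00538998, -0.02041093]), 'grip_width': 0.08551540924470546}
scene {'fx': 544.8798562306836, 'fy': 544.8798562306836, 'cx': 323.10270953304905, 'cy': 240.0118125408631, 'D': array([-0.03597772,  0.        ,  0.        ,  0.        ,  0.        ]), 'R': array([[ 0.75066795,  0.66061682,  0.00911348],
       [ 0.54954021, -0.61667408, -0.56366537],
       [-0.36674678,  0.42813375, -0.82595296]]), 't': array([-0.44148116, -0.20242919,  1.24239653])}
side {'fx': 614.3579774753126, 'fy': 614.3579774753126, 'cx': 316.635444142144, 'cy': 233.81198998317183, 'D': array([0.03339694, 0.        , 0.        , 0.        , 0.        ]), 'R': array([[ 0.99190914, -0.12640373, -0.01176227],
       [-0.09283649, -0.65905205, -0.74634562],
       [ 0.08658892,  0.74139901, -0.66545463]]), 't': array([-0.53599164,  0.15742008,  1.40997445])}
wrist {'fx': 428.7075751997072, 'fy': 428.7075751997072, 'cx': 317.97098982267596, 'cy': 240.48444103762859, 'D': array([-0.07405742,  0.        ,  0.        ,  0.        ,  0.        ]), 'R': array([[ 9.99998654e-01, -9.20314989e-04, -1.35853860e-03],
       [-4.23853214e-04, -9.44688453e-01,  3.27968819e-01],
       [-1.58523035e-03, -3.27967802e-01, -9.44687572e-01]]), 't': array([-0.57411279, -0.04131949,  0.38144487])}
```

View pics/scene0.png

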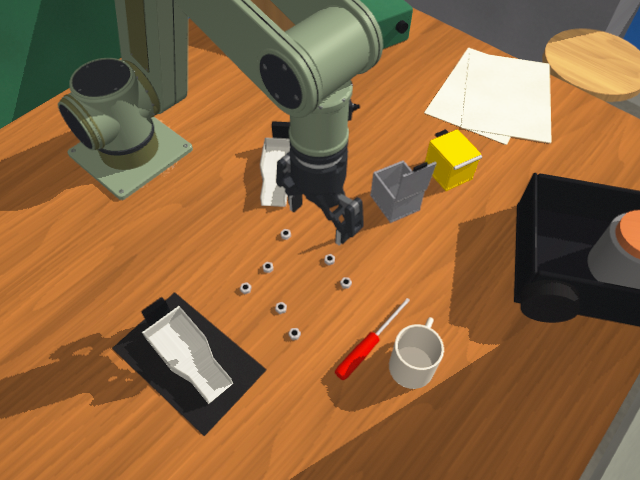

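View pics/side0.png

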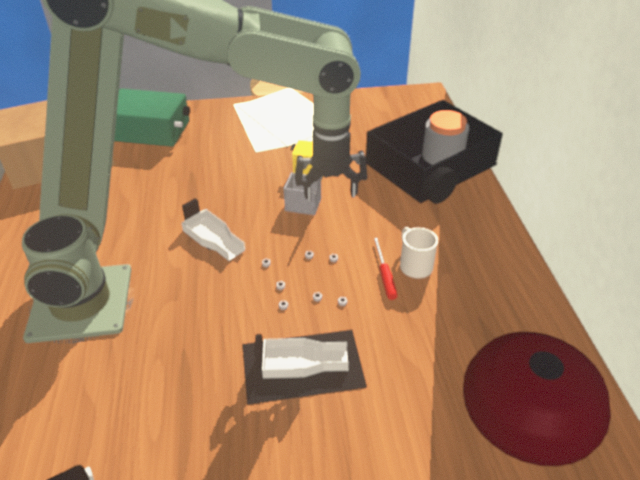

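View pics/wrist0.png

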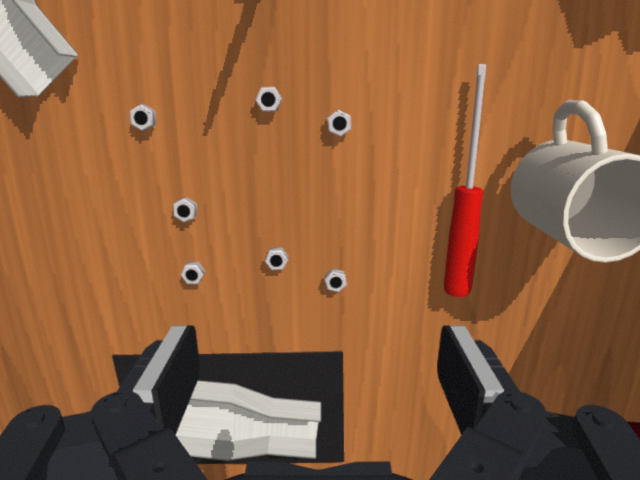

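```bash
cat > h.py <<'E'
from plant import *
import cv2, numpy as np
from scipy.spatial.transform import Rotation as Rt
def cal(n):
    c=calibration(n); K=np.array([[c['fx'],0,c['cx']],[0,c['fy'],c['cy']],[0,0,1]]); return K,np.array(c['D']),np.array(c['R']),np.array(c['t'])
def ray(c,px):
    K,D,R,t=c
    u=cv2.undistortPoints(np.array([[px]],float),K,D)[0,0]
    return -R.T@t, R.T@np.array([u[0],u[1],1])
def onz(c,px,z):
    o,d=ray(c,px); return o+d*(z-o[2])/d[2]
def proj(c,X):
    K,D,R,t=c
    return cv2.projectPoints(np.array(X,float).reshape(-1,3),cv2.Rodrigues(R)[0],t,K,D)[0].reshape(-1,2)
def tri(c1,p1,c2,p2):
    A=[];b=[]
    for c,p in((c1,p1),(c2,p2)):
        o,d=ray(c,p); d/=np.linalg.norm(d); M=np.eye(3)-np.outer(d,d); A.append(M); b.append(M@o)
    return np.linalg.lstsq(np.vstack(A),np.hstack(b),rcond=None)[0]
E
python3 - <<'E'
from h import *
im=cv2.imread('pics/side0.png'); s=cv2.imread('pics/scene0.png')
a=cv2.resize(im[400:480,0:200],None,fx=4,fy=4); cv2.imwrite('pics/c1.png',a)
cs,cd=cal('scene'),cal('side')
for p in [(70,475),(192,210),(259,345),(320,365)]: print(p,onz(cd,p,0.03))
b=s[250:450,90:290]; b=cv2.resize(b,(600,600)); cv2.imwrite('pics/c2.png',b)
# nuts from wrist: dark bore blobs
w=cv2.imread('pics/wrist0.png'); c=cal('wrist')
for p in [(141,118),(268,99),(340,124),(184,211),(193,274),(277,260),(336,282)]:
    print(p,onz(c,p,0.01)[:2].round(3))
E
```

```text
(70, 475) [ 0.05574125 -0.4351476   0.03      ]
(192, 210) [0.24612991 0.26461829 0.03      ]
(259, 345) [ 0.39469581 -0.20050404  0.03      ]
(320, 365) [ 0.51346069 -0.26738261  0.03      ]
(141, 118) [0.427 0.067]
(268, 99) [0.534 0.081]
(340, 124) [0.592 0.061]
(184, 211) [ 0.456 -0.013]
(193, 274) [ 0.458 -0.073]
(277, 260) [ 0.537 -0.059]
(336, 282) [ 0.591 -0.081]
```

View pics/c1.png

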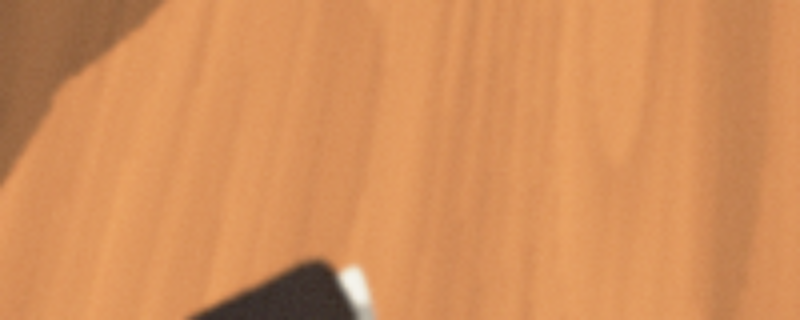

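View pics/c2.png

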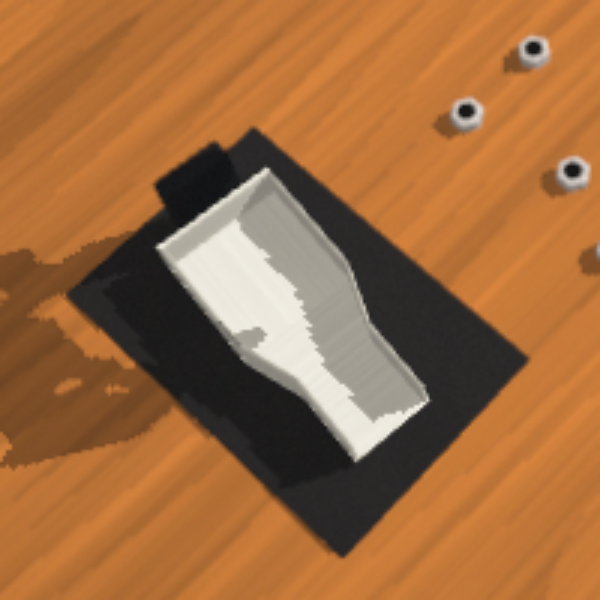

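Run:
```python
from h import *
cs,cd=cal('scene'),cal('side')
P={k:onz(cs,p,0.035)[:2] for k,p in dict(rl=(179.3,306),rr=(142.7,332.3),sl=(233,383.3),sr=(208.3,403.7)).items()}
for k,v in P.items(): print(k,v.round(4))
d=(P['sl']+P['sr'])/2-(P['rl']+P['rr'])/2; print(np.linalg.norm(d),np.degrees(np.arctan2(d[1],d[0])),np.linalg.norm(P['rl']-P['rr']))
for p in [(174.5,293),(113,345),(266,370),(204.5,435.5)]: print('mat',onz(cs,p,0.003)[:2].round(3))
im=cv2.imread('pics/scene0.png');b=cv2.resize(im[110:230,340:500],(800,600),interpolation=cv2.INTER_CUBIC); cv2.imwrite('pics/c3.png',b)
im=cv2.imread('pics/side0.png');b=cv2.resize(im[130:230,260:360],(600,600),interpolation=cv2.INTER_CUBIC); cv2.imwrite('pics/c4.png',b)
w=cv2.imread('pics/wrist0.png'); c=cal('wrist')
m=((w.max(2)<40)).astype(np.uint8); m[330:]=0
n,l,st,ce=cv2.connectedComponentsWithStats(m)
for i in range(1,n):
    if 60<st[i,4]<600: print(ce[i].round(1),st[i,4],onz(c,ce[i],0.010)[:2].round(4))
```

```text
rl [ 0.4083 -0.1899]
rr [ 0.4001 -0.2667]
sl [ 0.5857 -0.2245]
sr [ 0.5807 -0.275 ]
0.18026877022347573 -6.836489715878844 0.07721734961627019
mat [ 0.362 -0.172]
mat [ 0.362 -0.314]
mat [ 0.6   -0.165]
mat [ 0.604 -0.311]
[267.6  99. ] 123 [0.5335 0.081 ]
[140.3 117.4] 113 [0.4267 0.0677]
[339.1 122.9] 116 [0.5917 0.0619]
[183.1 210.6] 92 [ 0.4551 -0.0126]
[275.7 260.3] 83 [ 0.5356 -0.0597]
[191.3 274.8] 74 [ 0.4564 -0.0742]
[335.5 282. ] 78 [ 0.5905 -0.0814]
```

View pics/c3.png

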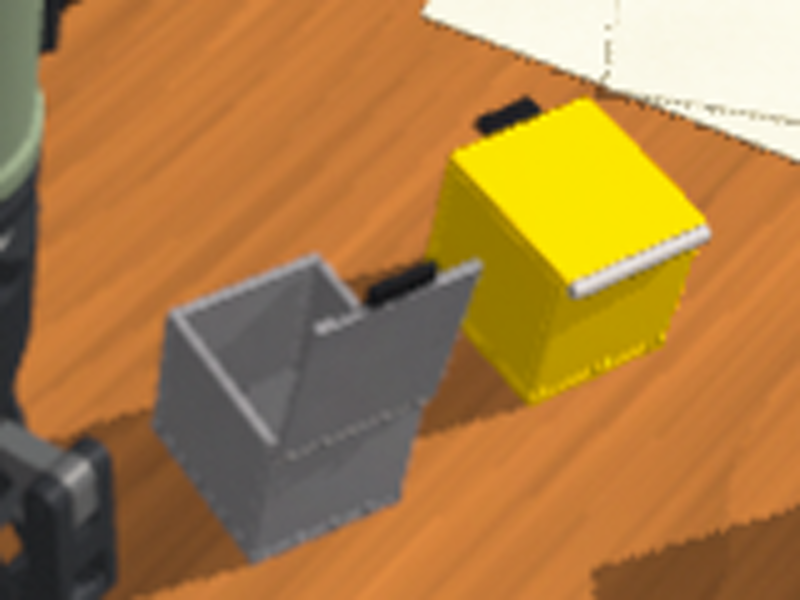

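View pics/c4.png

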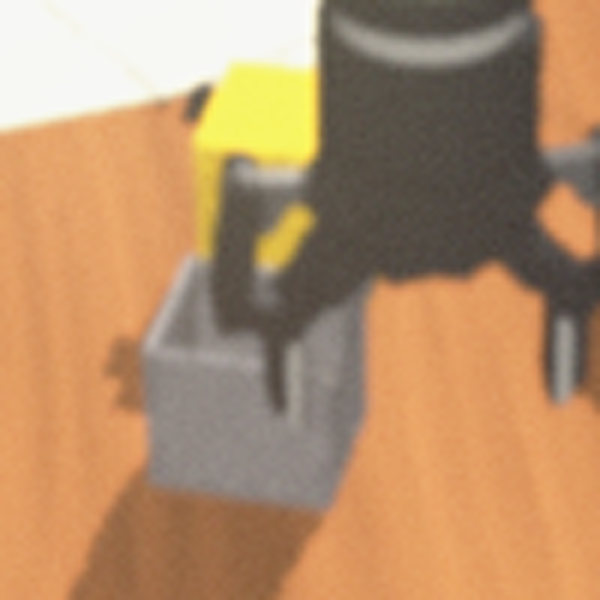

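```bash
python3 - <<'E'
from h import *
cs=cal('scene')
f=lambda x,y:(340+x/5,110+y/5)
for p in [(172,315),(318,257),(275,440)]: print('rim',onz(cs,f(*p),0.075)[:2].round(4))
for p in [(253,560),(398,500),(155,430)]: print('bot',onz(cs,f(*p),0.0)[:2].round(4))
for p in [(480,265),(318,328)]: print('lid',onz(cs,f(*p),0.16)[:2].round(4))
E
python3 -m creep '[{"xyz":[-0.01,0.036,-0.016],"turn":[0,0,0],"jaw":0.45},{"xyz":[-0.01,0.036,-0.016],"turn":[0,0,0],"jaw":0.45},{"xyz":[-0.01,0.036,-0.016],"turn":[0,0,0],"jaw":0.45},{"xyz":[-0.009,0.036,-0.012],"turn":[0,0,0],"jaw":0.45},{"xyz":[0,0,0],"turn":[0,0,0],"jaw":0.45}]' 40
```

```text
rim [0.4936 0.2652]
rim [0.5191 0.3309]
rim [0.5645 0.241 ]
bot [0.5666 0.2376]
bot [0.5935 0.3039]
bot [0.4927 0.2648]
lid [0.605 0.298]
lid [0.5783 0.2323]
time_s: 0.57
ee_pos: [0.5374, -0.0605, 0.0981]
tool_rot: [-89.9, -0.4, 0.2]
ft_force: [-1.0, -0.8, -0.4]
grip_width: 0.0467
```

```bash
python3 -m creep '[{"xyz":[-0.002,0.036,0.001],"turn":[0,0,0],"jaw":0.5},{"xyz":[0,0.035,0],"turn":[0,0,0],"jaw":0.5},{"xyz":[0,0.011,0],"turn":[0,0,0],"jaw":0.5},{"xyz":[0,0.0,0],"turn":[0,0,0],"jaw":0.5}]' 40
python3 - <<'E'
from h import *
cv2.imwrite('pics/w1.png',snapshot('wrist')[:,:,::-1])
E
```

```text
time_s: 0.9
ee_pos: [0.5411, -0.0593, 0.0191]
tool_rot: [-89.9, -0.9, 0.0]
ft_force: [0.1, 0.5, -0.3]
grip_width: 0.0428
```

View pics/w1.png

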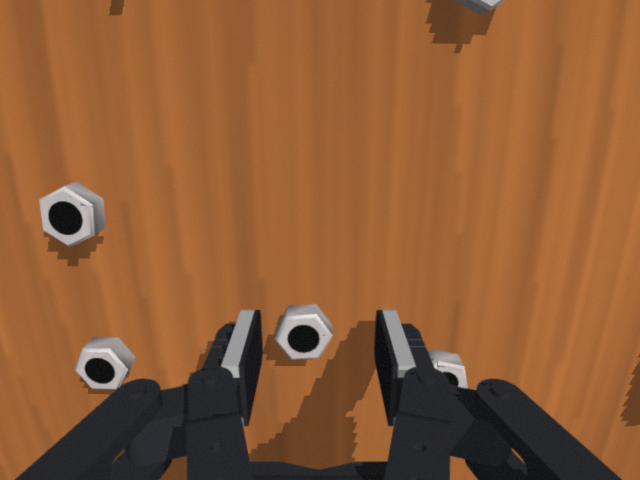

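```bash
python3 -m creep '[{"xyz":[-0.005,0.004,-0.001],"turn":[0,0,0.9],"jaw":0.5},{"xyz":[0,0,0],"turn":[0,0,0],"jaw":1},{"xyz":[0,0,0],"turn":[0,0,0],"jaw":1},{"xyz":[0,0,0],"turn":[0,0,0],"jaw":1},{"xyz":[0,0,0],"turn":[0,0,0],"jaw":1},{"xyz":[0,0,0],"turn":[0,0,0],"jaw":1}]' 40
python3 - <<'E'
from h import *
cv2.imwrite('pics/w2.png',snapshot('wrist')[240:,160:480,::-1])
E
```

```text
time_s: 1.45
ee_pos: [0.5429, -0.06, 0.0235]
tool_rot: [-90.0, -0.8, 0.1]
ft_force: [0.9, 0.0, 0.1]
grip_width: 0.0167
```

View pics/w2.png

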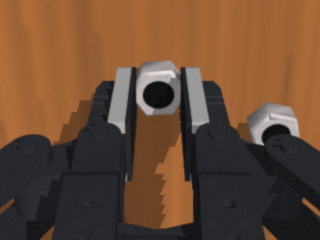

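```bash
python3 -m creep '[{"xyz":[0,-0.03,0],"turn":[0,0,0.5],"jaw":1},{"xyz":[0,-0.036,0],"turn":[0,0,0],"jaw":1},{"xyz":[0,-0.03,-0.0],"turn":[0,0,0],"jaw":1},{"xyz":[0,0,0],"turn":[0,0,0],"jaw":1}]' 40
python3 - <<'E'
from h import *
cv2.imwrite('pics/w3.png',snapshot('wrist')[:,:,::-1])
E
```

```text
time_s: 1.83
ee_pos: [0.5408, -0.0598, 0.1217]
tool_rot: [-90.0, 0.1, 0.1]
ft_force: [1.8, -0.2, 0.2]
grip_width: 0.0162
```

View pics/w3.png

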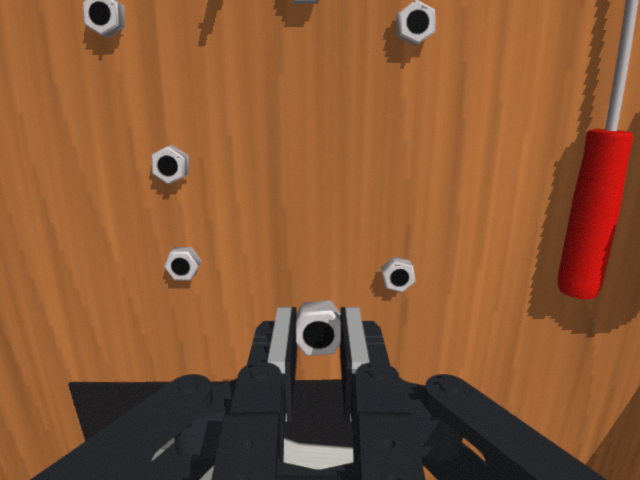

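```bash
python3 -m creep '[{"xyz":[-0.02,-0.01,-0.034],"turn":[0,0,0],"jaw":1},{"xyz":[-0.021,-0.01,-0.035],"turn":[0,0,0],"jaw":1},{"xyz":[-0.021,0,-0.035],"turn":[0,0,0],"jaw":1},{"xyz":[-0.021,0,-0.035],"turn":[0,0,0],"jaw":1},{"xyz":[-0.021,0,-0.033],"turn":[0,0,0],"jaw":1},{"xyz":[0,0,0],"turn":[0,0,0],"jaw":1}]' 40
python3 - <<'E'
from h import *
cv2.imwrite('pics/w4.png',snapshot('wrist')[:,:,::-1])
cv2.imwrite('pics/s4.png',snapshot('scene')[:,:,::-1])
E
```

```text
time_s: 2.38
ee_pos: [0.4314, -0.2352, 0.1359]
tool_rot: [-89.9, 0.5, 0.6]
ft_force: [0.6, -0.3, -0.1]
grip_width: 0.0165
```

View pics/w4.png

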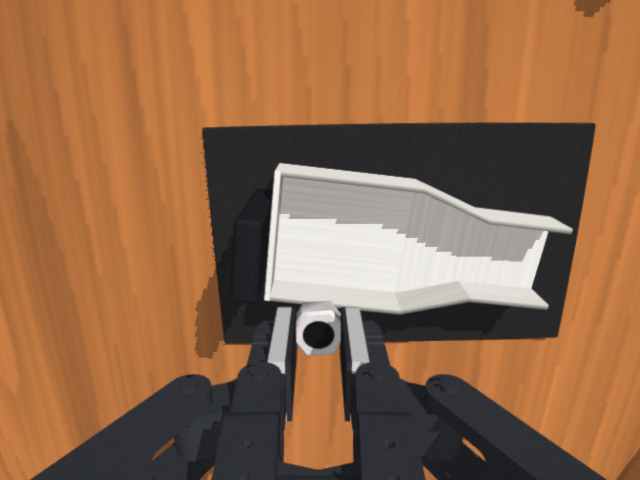

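View pics/s4.png

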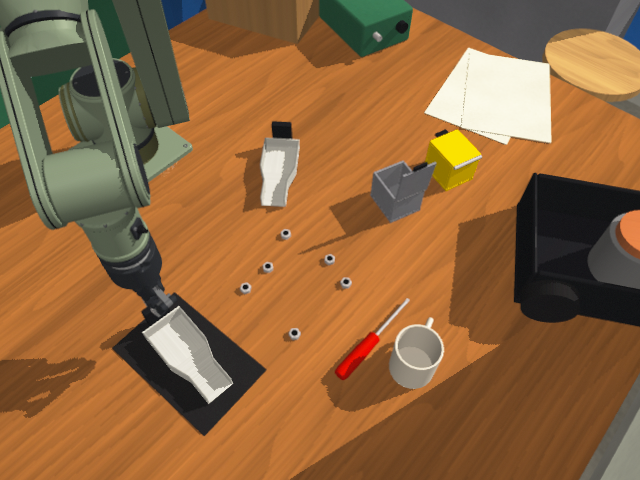

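```bash
python3 - <<'E'
from h import *
c=cal('wrist')
P=[onz(c,p,0.035)[:2] for p in [(278,165),(267,299),(572,231),(547,307)]]
print(np.round(P,4))
# order: in image down = -y? print headings
a=(P[0]+P[1])/2; b=(P[2]+P[3])/2; print(a,b,np.linalg.norm(b-a),np.degrees(np.arctan2(*(b-a)[::-1])),np.linalg.norm(P[0]-P[1]),np.linalg.norm(P[2]-P[3]))
for p in [(203,128),(594,123),(557,337),(225,343)]: print('mat',onz(c,p,0.003)[:2].round(4))
E
python3 -m creep '[{"xyz":[-0.02,-0.03,0],"turn":[0,0,7],"jaw":1},{"xyz":[-0.02,-0.02,0],"turn":[0,0,7],"jaw":1},{"xyz":[-0.02,-0.02,0],"turn":[0,0,7],"jaw":1},{"xyz":[-0.02,-0.02,0],"turn":[0,0,7],"jaw":1},{"xyz":[0,0,0],"turn":[0,0,7],"jaw":1}]' 40
python3 - <<'E'
from h import *
cv2.imwrite('pics/w5.png',snapshot('wrist')[:,:,::-1])
E
```

```text
[[ 0.411  -0.1831]
 [ 0.4029 -0.2628]
 [ 0.579  -0.218 ]
 [ 0.5733 -0.2668]]
[ 0.4069581  -0.22293853] [ 0.5761943  -0.24236374] 0.17034738945493683 -6.547849404392067 0.0801646070956075 0.04915325570285504
mat [ 0.3632 -0.1662]
mat [ 0.6002 -0.1587]
mat [ 0.6052 -0.3076]
mat [ 0.3676 -0.3143]
time_s: 2.9
ee_pos: [0.3664, -0.2279, 0.2418]
tool_rot: [-89.6, 35.9, 0.9]
ft_force: [0.4, 0.3, -0.7]
grip_width: 0.0161
```

View pics/w5.png

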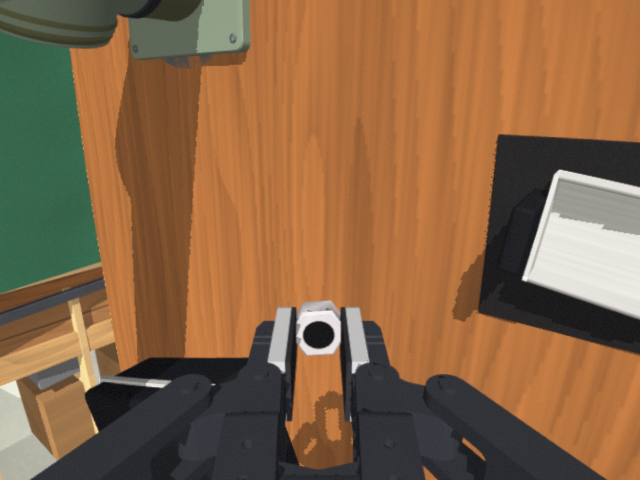

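```bash
python3 -m creep '[{"xyz":[0.02,0.01,0],"turn":[0,0,-7.1],"jaw":1},{"xyz":[0.02,0.01,0],"turn":[0,0,-7.1],"jaw":1},{"xyz":[0.02,0.01,0],"turn":[0,0,-7.1],"jaw":1},{"xyz":[0,0.01,0],"turn":[0,0,-7.1],"jaw":1},{"xyz":[0,0,0],"turn":[0,0,-7.1],"jaw":1},{"xyz":[0,0,0],"turn":[0,0,0],"jaw":1}]' 40
```

```text
time_s: 3.45
ee_pos: [0.4134, -0.2162, 0.1599]
tool_rot: [-89.1, 0.4, 1.6]
ft_force: [-1.3, 0.9, -0.8]
grip_width: 0.0163
```

```bash
python3 -m creep '[{"xyz":[0.016,0.037,-0.007],"turn":[-0.9,1.6,-0.3],"jaw":1},{"xyz":[0.014,0.037,-0.007],"turn":[0,0,0],"jaw":1},{"xyz":[0,0.035,0],"turn":[0,0,0],"jaw":1},{"xyz":[0,0,0],"turn":[0,0,0],"jaw":1},{"xyz":[0,0,0],"turn":[0,0,0],"jaw":1}]' 40
python3 - <<'E'
from h import *
print(observe()['ee_pos'])
cv2.imwrite('pics/w6.png',snapshot('wrist')[:,:,::-1])
E
```

```text
time_s: 3.87
ee_pos: [0.4487, -0.2265, 0.0487]
tool_rot: [-90.2, 0.0, 0.2]
ft_force: [-0.6, 0.3, 0.3]
grip_width: 0.0162
[ 0.4487135  -0.22647296  0.04874205]
```

View pics/w6.png

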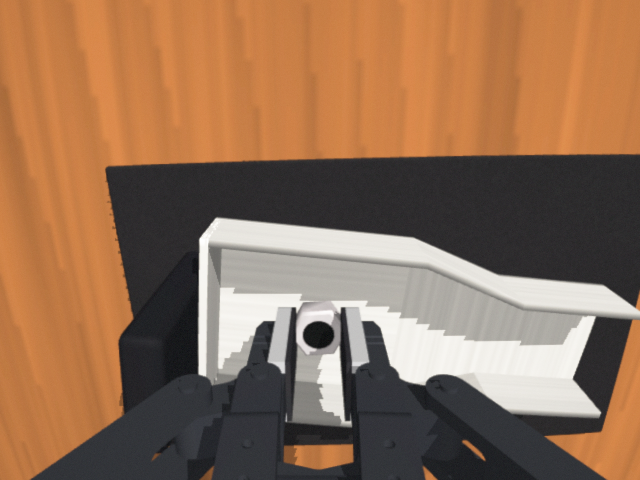

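```bash
python3 -m creep '[{"xyz":[0,0,0],"turn":[0,0,0],"jaw":0.6},{"xyz":[0,0,0],"turn":[0,0,0],"jaw":0.55},{"xyz":[0,-0.03,0],"turn":[0,0,0],"jaw":0.55},{"xyz":[0.02,-0.036,0.02],"turn":[0,0,0],"jaw":0.5},{"xyz":[0.028,0,0.029],"turn":[0,0,0],"jaw":0.5},{"xyz":[0.028,0,0.029],"turn":[0,0,0],"jaw":0.5},{"xyz":[0.028,0.0,0.029],"turn":[0,0,0],"jaw":0.5},{"xyz":[0.028,0.02,0.029],"turn":[0,0,0],"jaw":0.5},{"xyz":[0.006,0.02,0.006],"turn":[0,0,0],"jaw":0.5},{"xyz":[0,0,0],"turn":[0,0,0],"jaw":0.5}]' 40
python3 - <<'E'
from h import *
c=cal('wrist')
w=snapshot('wrist')
cv2.imwrite('pics/w7.png',w[:,:,::-1])
m=((w.max(2)<40)).astype(np.uint8)
n,l,st,ce=cv2.connectedComponentsWithStats(m)
for i in range(1,n):
    if 100<st[i,4]<900: print(ce[i].round(1),st[i,4],onz(c,ce[i],0.010)[:2].round(4))
E
```

```text
time_s: 4.75
ee_pos: [0.5976, -0.0826, 0.098]
tool_rot: [-90.6, -1.9, -0.1]
ft_force: [-0.6, -0.5, -1.1]
grip_width: 0.0428
[ 26.  130.1] 360 [ 0.4552 -0.0127]
[ 51.8 246. ] 273 [ 0.4563 -0.0743]
[299.3 255.1] 286 [ 0.5903 -0.0815]
[367.4 471.9] 514 [ 0.634  -0.2426]
[287.5 476.6] 186 [ 0.5791 -0.2446]
```

View pics/w7.png

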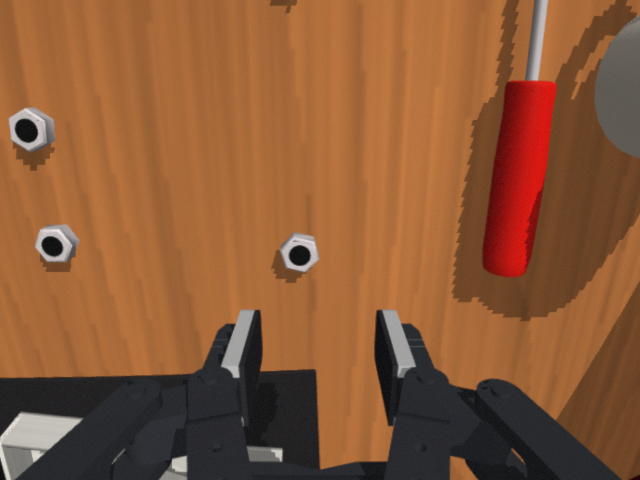

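```bash
python3 -m creep '[{"xyz":[-0.008,0.03,0.001],"turn":[0.6,0,1.9],"jaw":0.5},{"xyz":[0,0.035,0],"turn":[0,0,0],"jaw":0.5},{"xyz":[0,0.014,0],"turn":[0,0,0],"jaw":0.5},{"xyz":[0,0,0],"turn":[0,0,0],"jaw":0.5}]' 40
```

```text
time_s: 5.13
ee_pos: [0.5941, -0.0863, 0.0287]
tool_rot: [-90.2, -1.0, -0.2]
ft_force: [0.6, 0.5, -0.2]
grip_width: 0.0427
```

```bash
python3 -m creep '[{"xyz":[-0.004,0.009,0.005],"turn":[0,0,1],"jaw":0.5},{"xyz":[0,0.002,0],"turn":[0,0,0],"jaw":0.7},{"xyz":[0,0,0],"turn":[0,0,0],"jaw":1},{"xyz":[0,0,0],"turn":[0,0,0],"jaw":1},{"xyz":[0,0,0],"turn":[0,0,0],"jaw":1}]' 40
python3 - <<'E'
from h import *
cv2.imwrite('pics/w8.png',snapshot('wrist')[240:,160:480,::-1])
E
```

```text
time_s: 5.55
ee_pos: [0.5914, -0.0843, 0.0241]
tool_rot: [-90.3, -0.4, -0.5]
ft_force: [0.1, -0.1, 0.2]
grip_width: 0.0158
```

View pics/w8.png

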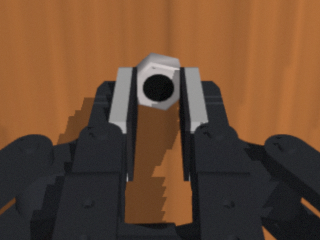

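```bash
python3 -m creep '[{"xyz":[0,-0.036,0],"turn":[0,0,0.4],"jaw":1},{"xyz":[-0.01,-0.036,-0.01],"turn":[0.3,-0.5,0],"jaw":1},{"xyz":[-0.029,0,-0.025],"turn":[0,0,0],"jaw":1},{"xyz":[-0.029,0,-0.025],"turn":[0,0,0],"jaw":1},{"xyz":[-0.029,0,-0.025],"turn":[0,0,0],"jaw":1},{"xyz":[-0.029,0,-0.025],"turn":[0,0,0],"jaw":1},{"xyz":[-0.022,0.01,-0.016],"turn":[0,0,0],"jaw":1},{"xyz":[0,0,0],"turn":[0,0,0],"jaw":1}]' 40
python3 - <<'E'
from h import *
cv2.imwrite('pics/w9.png',snapshot('wrist')[:,:,::-1])
E
```

```text
time_s: 6.27
ee_pos: [0.4431, -0.2141, 0.0939]
tool_rot: [-90.3, -0.7, 0.5]
ft_force: [-0.2, 0.4, -0.6]
grip_width: 0.0157
```

View pics/w9.png

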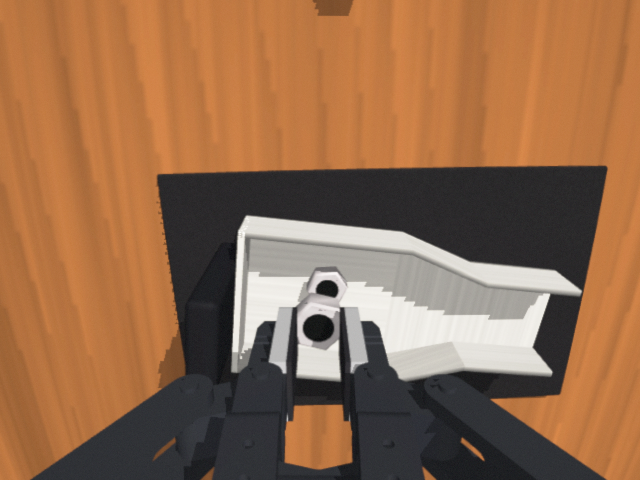

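```bash
python3 -m creep '[{"xyz":[0.0,0.035,0.003],"turn":[0.3,0.5,0.7],"jaw":1},{"xyz":[0,0.008,0],"turn":[0,0,0],"jaw":1},{"xyz":[0,0,0],"turn":[0,0,0],"jaw":0.6},{"xyz":[0,0,0],"turn":[0,0,0],"jaw":0.55},{"xyz":[0,-0.03,0],"turn":[0,0,0],"jaw":0.55},{"xyz":[0,-0.036,0.03],"turn":[0,0,0],"jaw":0.5},{"xyz":[0.005,0,0.03],"turn":[0,0,0],"jaw":0.5},{"xyz":[0.005,0,0.03],"turn":[0,0,0],"jaw":0.5},{"xyz":[0.0,0.01,0.03],"turn":[0,0,0],"jaw":0.5},{"xyz":[0,0.01,0.016],"turn":[0,0,0],"jaw":0.5},{"xyz":[0,0,0],"turn":[0,0,0],"jaw":0.5}]' 40
python3 - <<'E'
from h import *
c=cal('wrist')
w=snapshot('wrist')
cv2.imwrite('pics/w10.png',w[:,:,::-1])
m=((w.max(2)<40)).astype(np.uint8)
n,l,st,ce=cv2.connectedComponentsWithStats(m)
for i in range(1,n):
    if 100<st[i,4]<900: print(ce[i].round(1),st[i,4],onz(c,ce[i],0.010)[:2].round(4))
E
```

```text
time_s: 7.23
ee_pos: [0.4717, -0.0726, 0.1093]
tool_rot: [-90.5, -1.9, 0.2]
ft_force: [-0.6, -0.2, -0.2]
grip_width: 0.0427
[280.3 143. ] 335 [ 0.4551 -0.0128]
[285.  253.1] 255 [ 0.4562 -0.0743]
[108.  458.6] 553 [ 0.3268 -0.2291]
[340.2 473.8] 859 [ 0.4913 -0.2455]
```

View pics/w10.png

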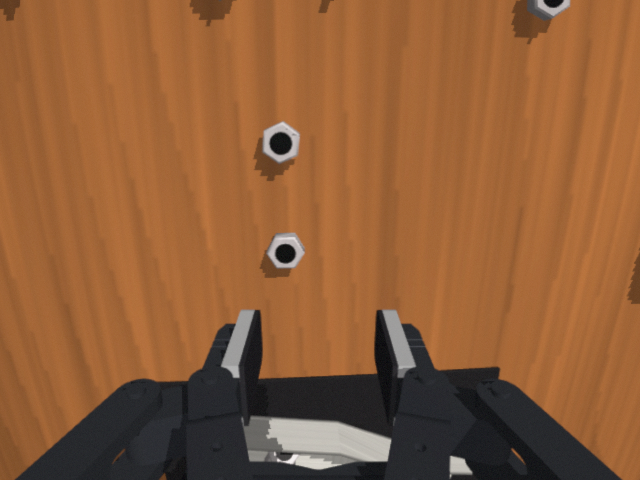

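```bash
python3 -m creep '[{"xyz":[-0.009,0.03,0.0],"turn":[0.5,0,1.9],"jaw":0.5},{"xyz":[-0.008,0.035,0],"turn":[0,0,0.4],"jaw":0.5},{"xyz":[0,0.02,0],"turn":[0,0,0.4],"jaw":0.5},{"xyz":[0,0,0],"turn":[0,0,0],"jaw":0.5}]' 40
```

```text
time_s: 7.62
ee_pos: [0.4639, -0.0762, 0.0289]
tool_rot: [-90.2, -0.2, 0.4]
ft_force: [-0.2, -0.6, -0.6]
grip_width: 0.0428
```

```bash
python3 -m creep '[{"xyz":[-0.009,0.008,0.004],"turn":[0,0,0.2],"jaw":0.5},{"xyz":[0,0.003,0],"turn":[0,0,0],"jaw":0.6},{"xyz":[0,0.001,0],"turn":[0,0,0],"jaw":1},{"xyz":[0,0,0],"turn":[0,0,0],"jaw":1},{"xyz":[0,0,0],"turn":[0,0,0],"jaw":1}]' 40
python3 - <<'E'
from h import *
cv2.imwrite('pics/w11.png',snapshot('wrist')[240:,160:480,::-1])
E
```

```text
time_s: 8.03
ee_pos: [0.4605, -0.0758, 0.0214]
tool_rot: [-90.4, -0.6, 0.3]
ft_force: [0.5, 0.2, 0.0]
grip_width: 0.0168
```

View pics/w11.png

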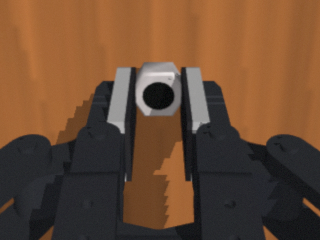

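```bash
python3 -m creep '[{"xyz":[-0.003,-0.036,0],"turn":[0,0,0.6],"jaw":1},{"xyz":[-0.003,-0.036,-0.01],"turn":[0.4,0,0.4],"jaw":1},{"xyz":[-0.004,0,-0.036],"turn":[0,0,0],"jaw":1},{"xyz":[-0.004,0,-0.036],"turn":[0,0,0],"jaw":1},{"xyz":[-0.004,0,-0.036],"turn":[0,0,0],"jaw":1},{"xyz":[-0.004,0,-0.036],"turn":[0,0,0],"jaw":1},{"xyz":[0,0.005,-0.018],"turn":[0,0,0],"jaw":1},{"xyz":[0,0,0],"turn":[0,0,0],"jaw":1}]' 40
python3 - <<'E'
from h import *
cv2.imwrite('pics/w12.png',snapshot('wrist')[:,:,::-1])
E
```

```text
time_s: 8.75
ee_pos: [0.4441, -0.257, 0.0994]
tool_rot: [-90.5, -0.4, 0.6]
ft_force: [-1.1, 0.4, -0.7]
grip_width: 0.0169
```

View pics/w12.png

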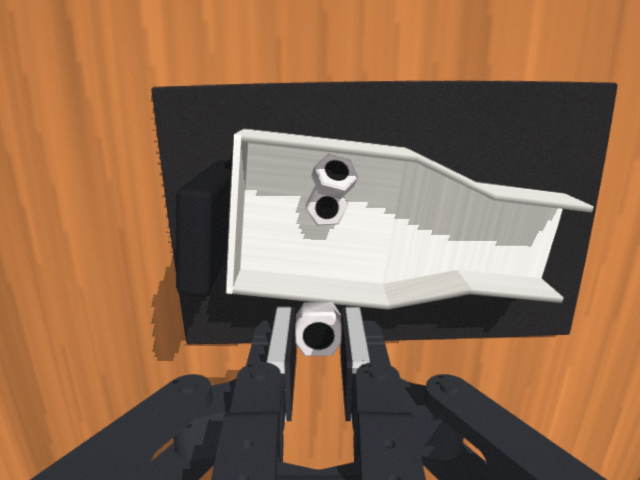

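```bash
python3 -m creep '[{"xyz":[-0.003,0.035,0.009],"turn":[0.5,0,0.5],"jaw":1},{"xyz":[0,0.014,0.002],"turn":[0,0,0],"jaw":1},{"xyz":[0,0,0],"turn":[0,0,0],"jaw":0.6},{"xyz":[0,0,0],"turn":[0,0,0],"jaw":0.55},{"xyz":[0,-0.03,0],"turn":[0,0,0.5],"jaw":0.55},{"xyz":[0,-0.036,0.03],"turn":[0,0,0.5],"jaw":0.5},{"xyz":[0.003,0,0.036],"turn":[0,0,0],"jaw":0.5},{"xyz":[0.003,0,0.036],"turn":[0,0,0],"jaw":0.5},{"xyz":[0.003,0,0.036],"turn":[0,0,0],"jaw":0.5},{"xyz":[0,0,0.036],"turn":[0,0,0],"jaw":0.5},{"xyz":[0,0.01,0.036],"turn":[0,0,0],"jaw":0.5},{"xyz":[0,0.01,0.022],"turn":[0,0,0],"jaw":0.5},{"xyz":[0,0,0],"turn":[0,0,0],"jaw":0.5}]' 40
python3 - <<'E'
from h import *
c=cal('wrist')
w=snapshot('wrist')
cv2.imwrite('pics/w13.png',w[:,:,::-1])
m=((w.max(2)<40)).astype(np.uint8)
n,l,st,ce=cv2.connectedComponentsWithStats(m)
for i in range(1,n):
    if 100<st[i,4]<900: print(ce[i].round(1),st[i,4],onz(c,ce[i],0.010)[:2].round(4))
E
```

```text
time_s: 9.88
ee_pos: [0.4557, -0.0008, 0.1097]
tool_rot: [-90.1, -0.4, 0.8]
ft_force: [-1.4, 0.6, -0.3]
grip_width: 0.0428
[469.4 103.9] 347 [0.5334 0.0808]
[262.4 126.3] 345 [0.4266 0.0676]
[569.8 144.5] 295 [0.5916 0.0616]
[315.7 270. ] 245 [ 0.4551 -0.0128]
```

View pics/w13.png

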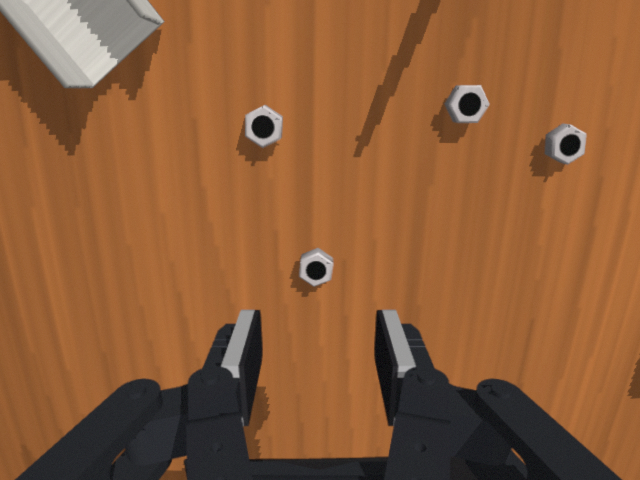

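```bash
python3 -m creep '[{"xyz":[-0.002,0.033,-0.008],"turn":[0,0.8,0.5],"jaw":0.5},{"xyz":[-0.002,0.035,0],"turn":[0,0,0.4],"jaw":0.5},{"xyz":[-0.001,0.024,0],"turn":[0,0,0.4],"jaw":0.5},{"xyz":[0,0,0],"turn":[0,0,0],"jaw":0.5}]' 40
```

```text
time_s: 10.27
ee_pos: [0.458, -0.0112, 0.0227]
tool_rot: [-90.3, -0.2, 0.2]
ft_force: [-0.7, -1.1, -0.4]
grip_width: 0.0429
```

Now close, lift and carry to the scoop.

```bash
python3 -m creep '[{"xyz":[-0.003,0.004,-0.001],"turn":[0,0,0.2],"jaw":0.5},{"xyz":[0,0.002,0],"turn":[0,0,0],"jaw":0.6},{"xyz":[0,0.001,0],"turn":[0,0,0],"jaw":1},{"xyz":[0,0,0],"turn":[0,0,0],"jaw":1},{"xyz":[0,0,0],"turn":[0,0,0],"jaw":1},{"xyz":[0,0,0],"turn":[0,0,0],"jaw":1}]' 40
```

```text
time_s: 10.77
ee_pos: [0.459, -0.0146, 0.0212]
tool_rot: [-90.3, -0.6, 0.1]
ft_force: [0.4, 0.6, -0.5]
grip_width: 0.0171
```

```bash
python3 -m creep '[{"xyz":[-0.001,-0.036,0],"turn":[0,0,0.6],"jaw":1},{"xyz":[-0.001,-0.036,-0.02],"turn":[0.4,0,0.4],"jaw":1},{"xyz":[0,0,-0.036],"turn":[0,0,0],"jaw":1},{"xyz":[0,0,-0.036],"turn":[0,0,0],"jaw":1},{"xyz":[0,0,-0.036],"turn":[0,0,0],"jaw":1},{"xyz":[0,0,-0.036],"turn":[0,0,0],"jaw":1},{"xyz":[0,0,-0.034],"turn":[0,0,0],"jaw":1},{"xyz":[0,0.005,-0.015],"turn":[0,0,0],"jaw":1},{"xyz":[0,0,0],"turn":[0,0,0],"jaw":1}]' 40
python3 - <<'E'
from h import *
c=cal('wrist')
w=snapshot('wrist')
cv2.imwrite('pics/w14.png',w[:,:,::-1])
E
```

```text
time_s: 11.52
ee_pos: [0.4611, -0.2373, 0.0982]
tool_rot: [-90.3, -0.3, 0.5]
ft_force: [0.8, 0.0, -0.3]
grip_width: 0.0173
```

View pics/w14.png

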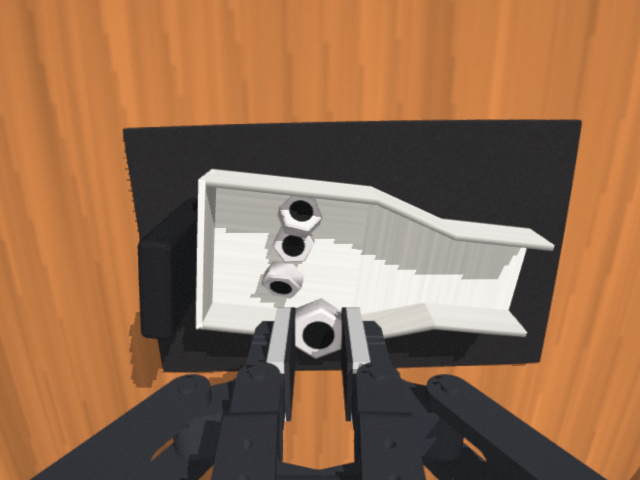

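```bash
python3 -m creep '[{"xyz":[0,0.035,0.004],"turn":[0.3,0,0.5],"jaw":1},{"xyz":[0,0.014,0.002],"turn":[0,0.4,0],"jaw":1},{"xyz":[0,0,0],"turn":[0,0,0],"jaw":0.6},{"xyz":[0,0,0],"turn":[0,0,0],"jaw":0.55},{"xyz":[0,-0.03,0],"turn":[0,0,0.5],"jaw":0.55},{"xyz":[0,-0.036,0.03],"turn":[0,0,0.5],"jaw":0.5},{"xyz":[-0.005,0,0.036],"turn":[0,0,0],"jaw":0.5},{"xyz":[-0.005,0,0.036],"turn":[0,0,0],"jaw":0.5},{"xyz":[-0.005,0,0.036],"turn":[0,0,0],"jaw":0.5},{"xyz":[-0.006,0,0.036],"turn":[0,0,0],"jaw":0.5},{"xyz":[-0.006,0,0.036],"turn":[0,0,0],"jaw":0.5},{"xyz":[-0.006,0,0.036],"turn":[0,0,0],"jaw":0.5},{"xyz":[-0.006,0.01,0.036],"turn":[0,0,0],"jaw":0.5},{"xyz":[0,0.01,0.014],"turn":[0,0,0],"jaw":0.5},{"xyz":[0,0,0],"turn":[0,0,0],"jaw":0.5}]' 40
python3 - <<'E'
from h import *
c=cal('wrist')
w=snapshot('wrist')
cv2.imwrite('pics/w15.png',w[:,:,::-1])
m=((w.max(2)<40)).astype(np.uint8)
n,l,st,ce=cv2.connectedComponentsWithStats(m)
for i in range(1,n):
    if 100<st[i,4]<900: print(ce[i].round(1),st[i,4],onz(c,ce[i],0.010)[:2].round(4))
E
```

```text
time_s: 12.82
ee_pos: [0.4262, 0.0827, 0.1111]
tool_rot: [-90.0, -0.6, 0.5]
ft_force: [-0.5, -0.9, -0.7]
grip_width: 0.0427
[499.7 253.6] 231 [0.5333 0.0809]
[316.7 274.4] 239 [0.4265 0.0675]
[586.3 283.1] 196 [0.5915 0.0616]
```

View pics/w15.png

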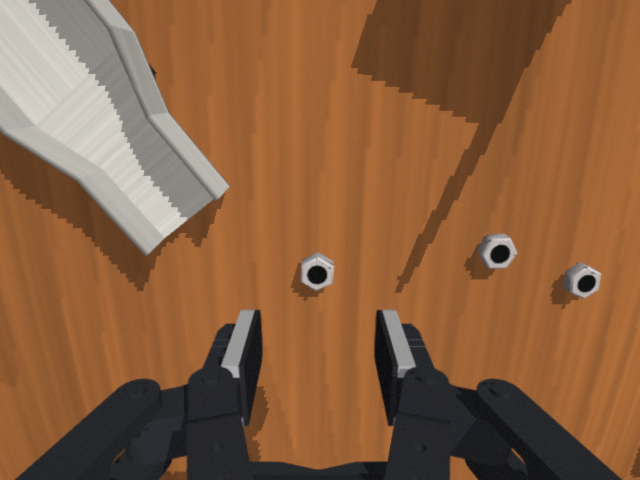

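```bash
python3 -m creep '[{"xyz":[-0.001,0.033,-0.011],"turn":[0,0.5,0.7],"jaw":0.5},{"xyz":[-0.001,0.035,0],"turn":[0,0,0.4],"jaw":0.5},{"xyz":[-0.001,0.026,0],"turn":[0,0,0.4],"jaw":0.5},{"xyz":[0,0,0],"turn":[0,0,0],"jaw":0.5}]' 40
```

```text
time_s: 13.2
ee_pos: [0.4299, 0.0699, 0.0217]
tool_rot: [-89.9, -0.1, 0.2]
ft_force: [-0.7, 0.3, -0.0]
grip_width: 0.0428
```

```bash
python3 -m creep '[{"xyz":[-0.004,0.004,-0.001],"turn":[0,0,0.2],"jaw":0.5},{"xyz":[0,0.002,-0.001],"turn":[0,0,0],"jaw":0.6},{"xyz":[0,0.001,0],"turn":[0,0,0],"jaw":1},{"xyz":[0,0,0],"turn":[0,0,0],"jaw":1},{"xyz":[0,0,0],"turn":[0,0,0],"jaw":1},{"xyz":[0,0,0],"turn":[0,0,0],"jaw":1}]' 40
```

```text
time_s: 13.7
ee_pos: [0.4298, 0.0657, 0.0203]
tool_rot: [-89.9, -0.4, -0.0]
ft_force: [0.3, 0.2, -0.8]
grip_width: 0.0171
```

```bash
python3 -m creep '[{"xyz":[0.003,-0.036,0],"turn":[0,0,0.6],"jaw":1},{"xyz":[0.004,-0.036,-0.02],"turn":[0,0,0.4],"jaw":1},{"xyz":[0.004,0,-0.036],"turn":[0,0,0],"jaw":1},{"xyz":[0.003,0,-0.036],"turn":[0,0,0],"jaw":1},{"xyz":[0.003,0,-0.036],"turn":[0,0,0],"jaw":1},{"xyz":[0,0,-0.036],"turn":[0,0,0],"jaw":1},{"xyz":[0,0,-0.036],"turn":[0,0,0],"jaw":1},{"xyz":[0,0,-0.036],"turn":[0,0,0],"jaw":1},{"xyz":[0,0,-0.034],"turn":[0,0,0],"jaw":1},{"xyz":[0,0.005,-0.01],"turn":[0,0,0],"jaw":1},{"xyz":[0,0,0],"turn":[0,0,0],"jaw":1}]' 40
python3 - <<'E'
from h import *
c=cal('wrist')
w=snapshot('wrist')
cv2.imwrite('pics/w16.png',w[:,:,::-1])
E
```

```text
time_s: 14.62
ee_pos: [0.4535, -0.2277, 0.0986]
tool_rot: [-90.3, -0.5, 0.4]
ft_force: [0.1, -0.1, -0.5]
grip_width: 0.0167
```

View pics/w16.png

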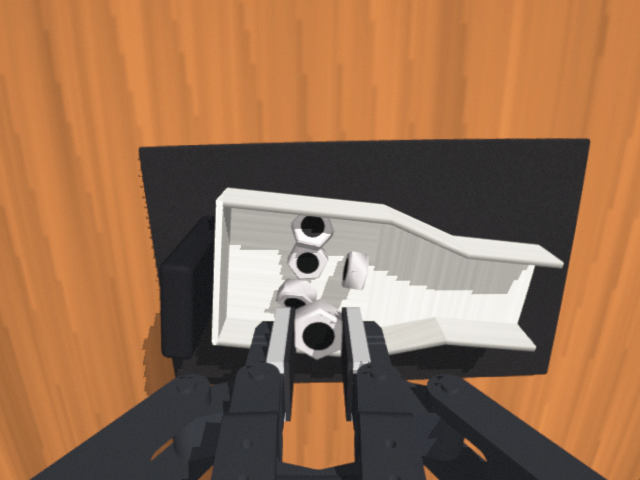

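```bash
python3 -m creep '[{"xyz":[0.022,0.025,0.006],"turn":[0.3,0.4,0.5],"jaw":1},{"xyz":[0.003,0.023,0.002],"turn":[0,0,0],"jaw":1},{"xyz":[0,0,0],"turn":[0,0,0],"jaw":0.6},{"xyz":[0,0,0],"turn":[0,0,0],"jaw":0.55},{"xyz":[0,-0.03,0],"turn":[0,0,0.5],"jaw":0.55},{"xyz":[0.005,-0.036,0.03],"turn":[0,0,0.5],"jaw":0.5},{"xyz":[0.007,0,0.036],"turn":[0,0,0],"jaw":0.5},{"xyz":[0.007,0,0.036],"turn":[0,0,0],"jaw":0.5},{"xyz":[0.008,0,0.036],"turn":[0,0,0],"jaw":0.5},{"xyz":[0.008,0,0.036],"turn":[0,0,0],"jaw":0.5},{"xyz":[0.008,0,0.036],"turn":[0,0,0],"jaw":0.5},{"xyz":[0.006,0,0.036],"turn":[0,0,0],"jaw":0.5},{"xyz":[0,0.01,0.036],"turn":[0,0,0],"jaw":0.5},{"xyz":[0,0.01,0.014],"turn":[0,0,0],"jaw":0.5},{"xyz":[0,0,0],"turn":[0,0,0],"jaw":0.5}]' 40
python3 - <<'E'
from h import *
c=cal('wrist')
w=snapshot('wrist')
cv2.imwrite('pics/w17.png',w[:,:,::-1])
m=((w.max(2)<40)).astype(np.uint8)
n,l,st,ce=cv2.connectedComponentsWithStats(m)
for i in range(1,n):
    if 100<st[i,4]<900: print(ce[i].round(1),st[i,4],onz(c,ce[i],0.010)[:2].round(4))
E
```

```text
time_s: 15.92
ee_pos: [0.527, 0.1013, 0.1139]
tool_rot: [-89.8, -0.1, 0.6]
ft_force: [-1.5, -0.3, -0.4]
grip_width: 0.0424
[328.  281.4] 226 [0.5333 0.0809]
[422.2 310.8] 201 [0.5914 0.0616]
[142.9 421.8] 359 [ 0.4072 -0.0272]
[100.  467.4] 417 [ 0.3677 -0.0722]
[340.3 473.5] 891 [ 0.5451 -0.0721]
```

View pics/w17.png

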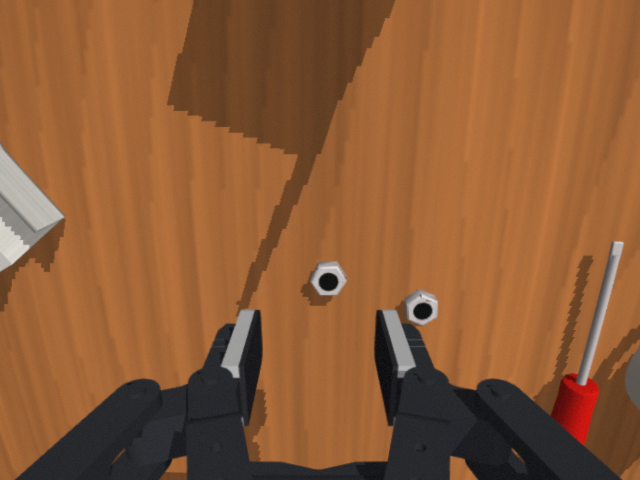

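```bash
python3 -m creep '[{"xyz":[0.003,0.033,-0.016],"turn":[0,0.5,0.4],"jaw":0.55},{"xyz":[0.0,0.035,-0.001],"turn":[0,0,0.4],"jaw":0.55},{"xyz":[0.0,0.024,0],"turn":[0,0,0.4],"jaw":0.55},{"xyz":[0,0,0],"turn":[0,0,0],"jaw":0.55}]' 40
```

```text
time_s: 16.3
ee_pos: [0.5334, 0.0828, 0.028]
tool_rot: [-89.7, 0.3, 0.3]
ft_force: [0.1, 0.8, -0.7]
grip_width: 0.0385
```

```bash
python3 -m creep '[{"xyz":[-0.001,0.008,-0.001],"turn":[0,0,0],"jaw":0.55},{"xyz":[0,0.004,0],"turn":[0,0,0],"jaw":0.6},{"xyz":[0,0.001,0],"turn":[0,0,0],"jaw":1},{"xyz":[0,0,0],"turn":[0,0,0],"jaw":1},{"xyz":[0,0,0],"turn":[0,0,0],"jaw":1},{"xyz":[0,0,0],"turn":[0,0,0],"jaw":1}]' 40
```

```text
time_s: 16.8
ee_pos: [0.5349, 0.0796, 0.0208]
tool_rot: [-89.7, -0.2, 0.1]
ft_force: [-0.3, 0.6, -1.2]
grip_width: 0.0172
```

```bash
python3 -m creep '[{"xyz":[-0.003,-0.036,0],"turn":[0,0,0.6],"jaw":1},{"xyz":[-0.009,-0.036,-0.02],"turn":[0,0,0.4],"jaw":1},{"xyz":[-0.01,0,-0.036],"turn":[0,0,0],"jaw":1},{"xyz":[-0.01,0,-0.036],"turn":[0,0,0],"jaw":1},{"xyz":[-0.01,0,-0.036],"turn":[0,0,0],"jaw":1},{"xyz":[-0.01,0,-0.036],"turn":[0,0,0],"jaw":1},{"xyz":[-0.01,0,-0.036],"turn":[0,0,0],"jaw":1},{"xyz":[-0.01,0,-0.036],"turn":[0,0,0],"jaw":1},{"xyz":[-0.01,0,-0.034],"turn":[0,0,0],"jaw":1},{"xyz":[0,0.005,-0.01],"turn":[0,0,0],"jaw":1},{"xyz":[0,0,0],"turn":[0,0,0],"jaw":1}]' 40
python3 - <<'E'
from h import *
c=cal('wrist')
w=snapshot('wrist')
cv2.imwrite('pics/w18.png',w[:,:,::-1])
E
```

```text
time_s: 17.72
ee_pos: [0.4578, -0.2119, 0.0991]
tool_rot: [-90.1, -0.4, 0.6]
ft_force: [0.4, 0.6, 0.0]
grip_width: 0.0171
```

View pics/w18.png

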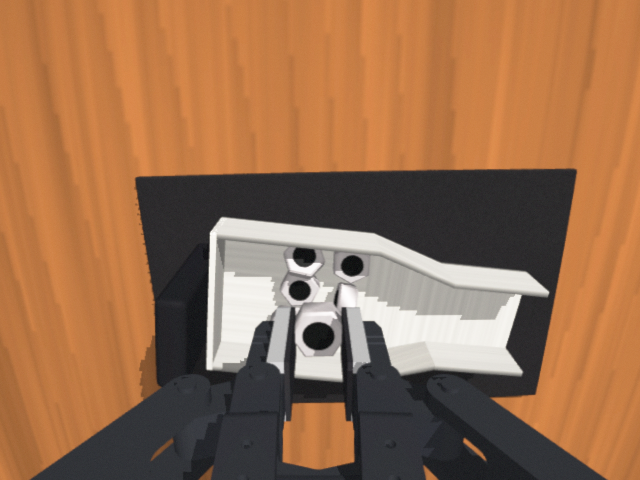

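```bash
python3 -m creep '[{"xyz":[0.006,0.01,-0.033],"turn":[0,0.5,0.5],"jaw":1},{"xyz":[0.003,0.033,-0.003],"turn":[0,0,0],"jaw":1},{"xyz":[0,0.003,0],"turn":[0,0,0],"jaw":1},{"xyz":[0,0,0],"turn":[0,0,0],"jaw":0.6},{"xyz":[0,0,0],"turn":[0,0,0],"jaw":0.55},{"xyz":[0,-0.03,0],"turn":[0,0,0.5],"jaw":0.55},{"xyz":[0.005,-0.036,0.02],"turn":[0,0,0.5],"jaw":0.5},{"xyz":[0.013,0,0.036],"turn":[0,0,0],"jaw":0.5},{"xyz":[0.013,0,0.036],"turn":[0,0,0],"jaw":0.5},{"xyz":[0.014,0,0.036],"turn":[0,0,0],"jaw":0.5},{"xyz":[0.014,0,0.036],"turn":[0,0,0],"jaw":0.5},{"xyz":[0.014,0,0.036],"turn":[0,0,0],"jaw":0.5},{"xyz":[0.014,0,0.036],"turn":[0,0,0],"jaw":0.5},{"xyz":[0.014,0,0.036],"turn":[0,0,0],"jaw":0.5},{"xyz":[0.014,0.01,0.034],"turn":[0,0,0],"jaw":0.5},{"xyz":[0,0.01,0.01],"turn":[0,0,0],"jaw":0.5},{"xyz":[0,0,0],"turn":[0,0,0],"jaw":0.5}]' 40
python3 - <<'E'
from h import *
c=cal('wrist')
w=snapshot('wrist')
cv2.imwrite('pics/w19.png',w[:,:,::-1])
m=((w.max(2)<40)).astype(np.uint8)
n,l,st,ce=cv2.connectedComponentsWithStats(m)
for i in range(1,n):
    if 100<st[i,4]<900: print(ce[i].round(1),st[i,4],onz(c,ce[i],0.010)[:2].round(4))
E
```

```text
time_s: 19.18
ee_pos: [0.5892, 0.1046, 0.1235]
tool_rot: [-89.9, -0.8, 1.3]
ft_force: [-1.3, -1.0, -0.1]
grip_width: 0.0427
[317.8 307. ] 191 [0.5914 0.0618]
[157.5 402.2] 117 [ 0.4807 -0.0153]
[114.3 450.7] 727 [ 0.442  -0.0621]
```

View pics/w19.png

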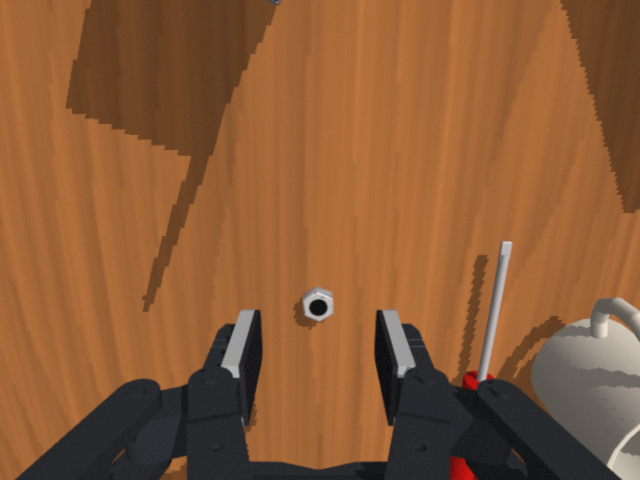

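```bash
python3 -m creep '[{"xyz":[0.001,0.02,-0.025],"turn":[0,1.3,0.9],"jaw":0.5},{"xyz":[-0.001,0.033,-0.014],"turn":[0,0,0.4],"jaw":0.5},{"xyz":[-0.001,0.035,0],"turn":[0,0,0.4],"jaw":0.5},{"xyz":[0.0,0.015,0],"turn":[0,0,0],"jaw":0.5},{"xyz":[0,0,0],"turn":[0,0,0],"jaw":0.5}]' 40
```

```text
time_s: 19.65
ee_pos: [0.5906, 0.0605, 0.0269]
tool_rot: [-89.9, 0.2, -0.1]
ft_force: [-0.7, -0.5, 0.2]
grip_width: 0.043
```

```bash
python3 -m creep '[{"xyz":[0.0,0.007,0.001],"turn":[0,0,0],"jaw":0.55},{"xyz":[0,0.003,0],"turn":[0,0,0],"jaw":0.6},{"xyz":[0,0.001,0],"turn":[0,0,0],"jaw":1},{"xyz":[0,0,0],"turn":[0,0,0],"jaw":1},{"xyz":[0,0,0],"turn":[0,0,0],"jaw":1},{"xyz":[0,0,0],"turn":[0,0,0],"jaw":1}]' 40
```

```text
time_s: 20.15
ee_pos: [0.5924, 0.059, 0.0215]
tool_rot: [-89.9, -0.3, -0.2]
ft_force: [0.4, 0.1, -0.2]
grip_width: 0.017
```

```bash
python3 -m creep '[{"xyz":[-0.003,-0.036,0],"turn":[0,0,0.6],"jaw":1},{"xyz":[-0.014,-0.036,-0.02],"turn":[0,0,0.4],"jaw":1},{"xyz":[-0.014,0,-0.036],"turn":[0,0,0],"jaw":1},{"xyz":[-0.014,0,-0.036],"turn":[0,0,0],"jaw":1},{"xyz":[-0.014,0,-0.036],"turn":[0,0,0],"jaw":1},{"xyz":[-0.014,0,-0.036],"turn":[0,0,0],"jaw":1},{"xyz":[-0.014,0,-0.036],"turn":[0,0,0],"jaw":1},{"xyz":[-0.014,0,-0.036],"turn":[0,0,0],"jaw":1},{"xyz":[-0.014,0,-0.034],"turn":[0,0,0],"jaw":1},{"xyz":[-0.014,0.005,-0.01],"turn":[0,0,0],"jaw":1},{"xyz":[0,0,0],"turn":[0,0,0],"jaw":1}]' 40
python3 - <<'E'
from h import *
c=cal('wrist')
w=snapshot('wrist')
cv2.imwrite('pics/w20.png',w[:,:,::-1])
E
```

```text
time_s: 21.07
ee_pos: [0.4652, -0.2308, 0.1003]
tool_rot: [-90.3, -0.4, 0.4]
ft_force: [-1.0, 0.2, -1.5]
grip_width: 0.0167
```

View pics/w20.png

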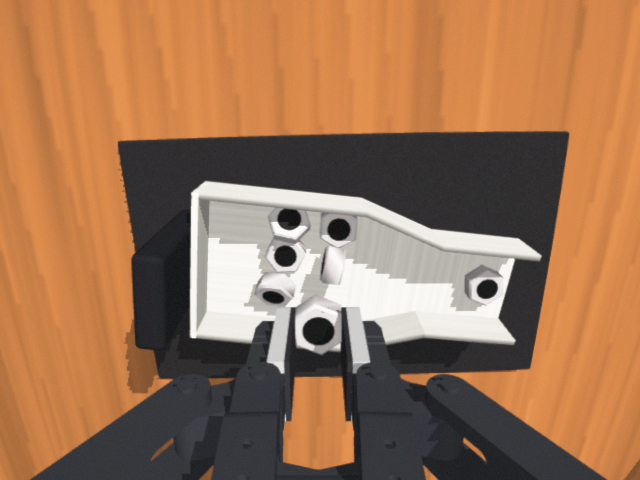

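Run:
```python
from h import *
c=cal('wrist')
h=np.radians(-6.6); ux=np.array([np.cos(h),np.sin(h)]); uy=np.array([-ux[1],ux[0]]); o=np.array([.469,-.233])
P=[onz(c,p,0.035)[:2] for p in [(202,185),(193,335),(540,258),(514,342)]]
print(np.round(P,4))
for p in P: print('rim',((p-o)@ux).round(4),((p-o)@uy).round(4))
for p in [(290,218),(286,256),(272,296),(339,229),(333,265),(486,289)]:
    X=onz(c,p,0.021)[:2]; print(p,X.round(4),((X-o)@ux).round(4),((X-o)@uy).round(4))
```

```text
[[ 0.414  -0.186 ]
 [ 0.4024 -0.2658]
 [ 0.5789 -0.222 ]
 [ 0.5737 -0.2708]]
rim -0.06 0.0403
rim -0.0624 -0.0403
rim 0.1079 0.0235
rim 0.1084 -0.0255
(290, 218) [ 0.4536 -0.206 ] -0.0184 0.0251
(286, 256) [ 0.4512 -0.2266] -0.0184 0.0043
(272, 296) [ 0.4432 -0.2499] -0.0237 -0.0197
(339, 229) [ 0.4785 -0.2117] 0.007 0.0222
(333, 265) [ 0.4758 -0.2316] 0.0066 0.0021
(486, 289) [ 0.5598 -0.2458] 0.0916 -0.0023
```

```bash
python3 -m creep '[{"xyz":[0.008,0.01,-0.018],"turn":[0.3,0.4,0.4],"jaw":1},{"xyz":[0.001,0.03,-0.003],"turn":[0,0,0.3],"jaw":1},{"xyz":[0,0.012,0],"turn":[0,0,0],"jaw":1},{"xyz":[0,0,0],"turn":[0,0,0],"jaw":1}]' 40
```

```text
time_s: 21.45
ee_pos: [0.4828, -0.2512, 0.0518]
tool_rot: [-90.3, -0.5, 0.1]
ft_force: [-0.2, -0.7, -0.4]
grip_width: 0.017
```

```bash
python3 -m creep '[{"xyz":[-0.006,0.01,-0.002],"turn":[0.3,0,0.5],"jaw":1},{"xyz":[0,0.002,0],"turn":[0,0,0],"jaw":1},{"xyz":[0,0,0],"turn":[0,0,0],"jaw":0.75},{"xyz":[0,0,0],"turn":[0,0,0],"jaw":0.7},{"xyz":[0,0,0],"turn":[0,0,0],"jaw":0.65},{"xyz":[0,-0.02,0],"turn":[0,0,0],"jaw":0.65},{"xyz":[0,-0.036,0],"turn":[0,0,0.5],"jaw":0.55},{"xyz":[0.015,-0.02,0.01],"turn":[0,0,0.5],"jaw":0.55},{"xyz":[0.025,0,0.01],"turn":[0,0,0],"jaw":0.55},{"xyz":[0.025,0,0],"turn":[0,0,0],"jaw":0.55},{"xyz":[0,0,0],"turn":[0,0,0],"jaw":0.55}]' 40
python3 - <<'E'
from h import *
c=cal('wrist')
w=snapshot('wrist')
cv2.imwrite('pics/w21.png',w[:,:,::-1])
E
```

```text
time_s: 22.37
ee_pos: [0.5467, -0.2293, 0.1242]
tool_rot: [-90.1, 0.6, 0.3]
ft_force: [0.4, -0.3, 0.1]
grip_width: 0.0383
```

View pics/w21.png

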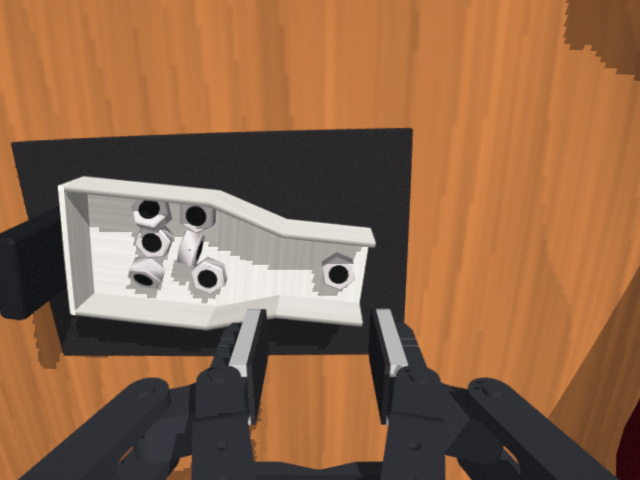

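```bash
python3 -m creep '[{"xyz":[0.010,0.035,-0.012],"turn":[0,0.3,-0.3],"jaw":0.55},{"xyz":[0.0,0.035,0],"turn":[0,0,0.3],"jaw":0.55},{"xyz":[0,0.015,0],"turn":[0,0,0.2],"jaw":0.55},{"xyz":[0,0,0],"turn":[0,0,0],"jaw":0.55}]' 40
```

```text
time_s: 22.75
ee_pos: [0.5541, -0.2418, 0.0399]
tool_rot: [-90.2, 0.6, 0.0]
ft_force: [-0.7, 0.5, 0.4]
grip_width: 0.0383
```

```bash
python3 -m creep '[{"xyz":[0.005,0.005,-0.003],"turn":[0,0,-0.5],"jaw":0.55},{"xyz":[0.0,0.003,0],"turn":[0,0,0],"jaw":0.6},{"xyz":[0,0.0,0],"turn":[0,0,0],"jaw":1},{"xyz":[0,0,0],"turn":[0,0,0],"jaw":1},{"xyz":[0,0,0],"turn":[0,0,0],"jaw":1}]' 40
python3 - <<'E'
from h import *
w=snapshot('wrist')
cv2.imwrite('pics/w22.png',w[:,:,::-1])
E
```

```text
time_s: 23.17
ee_pos: [0.5586, -0.2459, 0.0342]
tool_rot: [-90.3, -0.0, -0.1]
ft_force: [0.9, 0.2, -0.8]
grip_width: 0.0161
```

View pics/w22.png

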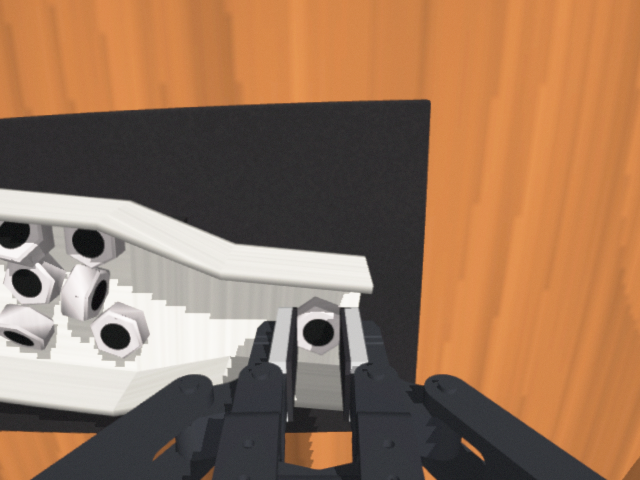

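```bash
python3 -m creep '[{"xyz":[0,-0.003,0.0],"turn":[0.2,0,0],"jaw":1},{"xyz":[-0.015,0,0.002],"turn":[0,0,0],"jaw":1},{"xyz":[-0.015,0,0.002],"turn":[0,0,0],"jaw":1},{"xyz":[-0.015,0,0.002],"turn":[0,0,0],"jaw":1},{"xyz":[0,0.002,0],"turn":[0,0,0],"jaw":1},{"xyz":[0,0,0],"turn":[0,0,0],"jaw":1}]' 40
```

```text
time_s: 23.72
ee_pos: [0.5153, -0.2406, 0.0397]
tool_rot: [-90.2, -0.5, -0.0]
ft_force: [0.5, -0.2, -0.2]
grip_width: 0.0158
```

```bash
python3 -m creep '[{"xyz":[0,0.004,0],"turn":[0,0,0.4],"jaw":1},{"xyz":[0,0,0],"turn":[0,0,0],"jaw":0.75},{"xyz":[0,0,0],"turn":[0,0,0],"jaw":0.7},{"xyz":[0,-0.01,0],"turn":[0,0,0],"jaw":0.65},{"xyz":[0,-0.036,0],"turn":[0,0,0.4],"jaw":0.6},{"xyz":[0,-0.036,0],"turn":[0,0,0.4],"jaw":0.3},{"xyz":[-0.01,-0.02,0],"turn":[0,3,0],"jaw":0.3},{"xyz":[-0.03,-0.01,0],"turn":[0,3.6,0],"jaw":0.3},{"xyz":[-0.03,0,0.0],"turn":[0,0,0],"jaw":0.3},{"xyz":[-0.03,0,0.0],"turn":[0,0,0],"jaw":0.3},{"xyz":[-0.015,0,0.0],"turn":[0,0,0],"jaw":0.3},{"xyz":[0,0,0],"turn":[0,0,0],"jaw":0.3}]' 40
python3 - <<'E'
from h import *
c=cal('wrist')
w=snapshot('wrist')
cv2.imwrite('pics/w23.png',w[:,:,::-1])
E
```

```text
time_s: 24.72
ee_pos: [0.4064, -0.2312, 0.16]
tool_rot: [-90.6, -0.0, -6.7]
ft_force: [0.2, -0.8, 0.2]
grip_width: 0.0599
```

View pics/w23.png

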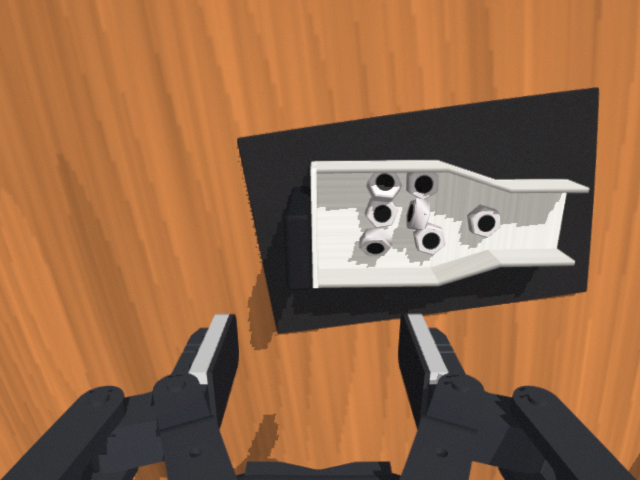

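```bash
python3 -m creep '[{"xyz":[-0.005,0.03,0.005],"turn":[0.6,0,0],"jaw":0.5},{"xyz":[-0.002,0.03,0.002],"turn":[0,0,0.2],"jaw":0.5},{"xyz":[-0.001,0.02,0],"turn":[0,0,0.3],"jaw":0.5},{"xyz":[0,0.0,0],"turn":[0,0,0],"jaw":0.5}]' 100
python3 - <<'E'
from h import *
cv2.imwrite('pics/w24.png',snapshot('wrist')[:,:,::-1])
E
```

```text
time_s: 25.1
ee_pos: [0.4095, -0.2276, 0.0821]
tool_rot: [-90.4, -0.5, -6.7]
ft_force: [-1.0, 0.6, -0.1]
grip_width: 0.0428
```

View pics/w24.png

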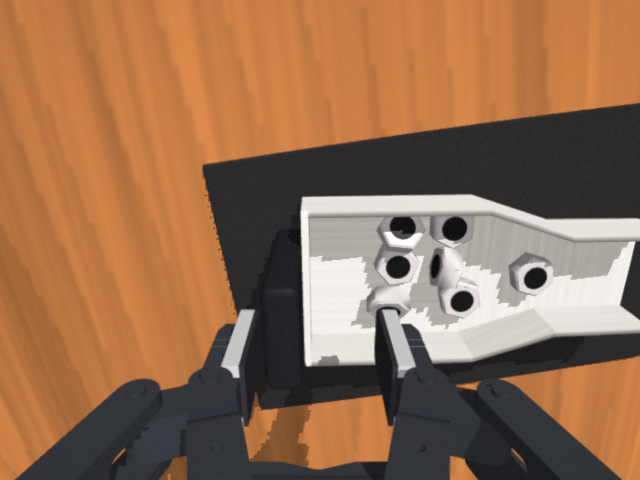

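```bash
python3 -m creep '[{"xyz":[-0.009,0.0,0.001],"turn":[0.4,0,0.5],"jaw":0.5},{"xyz":[-0.001,0.013,0.001],"turn":[0,0,0],"jaw":0.5},{"xyz":[0,0.011,0],"turn":[0,0,0],"jaw":0.5},{"xyz":[0,0.0,0],"turn":[0,0,0],"jaw":0.5}]' 100
python3 - <<'E'
from h import *
cv2.imwrite('pics/w25.png',snapshot('wrist')[:,:,::-1])
E
```

```text
time_s: 25.48
ee_pos: [0.4056, -0.2272, 0.0634]
tool_rot: [-90.2, -0.6, -6.6]
ft_force: [0.4, -0.0, -0.3]
grip_width: 0.0427
```

View pics/w25.png

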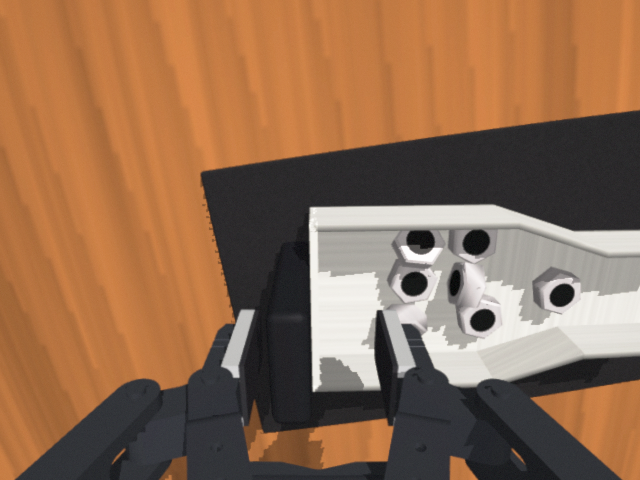

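```bash
python3 -m creep '[{"xyz":[-0.007,0.003,0.001],"turn":[0.2,0,0.6],"jaw":0.5},{"xyz":[-0.001,0.007,0.001],"turn":[0,0,0.2],"jaw":0.5},{"xyz":[0,0.0,0],"turn":[0,0,0],"jaw":0.5}]' 100
```

```text
time_s: 25.78
ee_pos: [0.4, -0.2258, 0.0568]
tool_rot: [-90.1, -0.2, -6.6]
ft_force: [0.1, 0.1, 0.6]
grip_width: 0.0429
```

```bash
python3 -m creep '[{"xyz":[0,0.003,0],"turn":[0,0,0.2],"jaw":0.6},{"xyz":[0,0,0],"turn":[0,0,0],"jaw":0.8},{"xyz":[0,0,0],"turn":[0,0,0],"jaw":1},{"xyz":[0,0,0],"turn":[0,0,0],"jaw":1},{"xyz":[0,0,0],"turn":[0,0,0],"jaw":1},{"xyz":[0,0,0],"turn":[0,0,0],"jaw":1},{"xyz":[0,0,0],"turn":[0,0,0],"jaw":1}]' 100
python3 - <<'E'
from h import *
cv2.imwrite('pics/w26.png',snapshot('wrist')[:,:,::-1])
E
```

```text
time_s: 26.37
ee_pos: [0.3997, -0.2258, 0.0544]
tool_rot: [-90.2, 0.1, -6.6]
ft_force: [-0.5, 0.9, 1.7]
grip_width: 0.0126
```

View pics/w26.png

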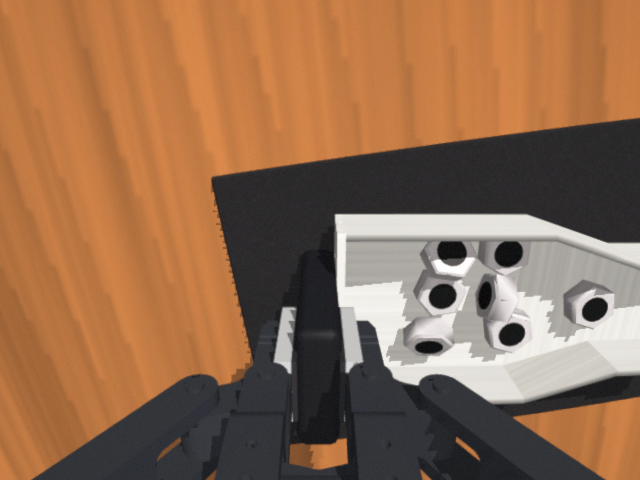

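```bash
python3 -m creep '[{"xyz":[0,-0.003,0],"turn":[0,0,-1],"jaw":1},{"xyz":[0,-0.008,0],"turn":[0,0,-1.5],"jaw":1},{"xyz":[0,-0.015,0],"turn":[0,0,-1.5],"jaw":1},{"xyz":[0,-0.02,0],"turn":[0,0,-1.5],"jaw":1},{"xyz":[0,-0.02,0],"turn":[0,0,-1.5],"jaw":1},{"xyz":[0,-0.015,0],"turn":[0,0,-1],"jaw":1},{"xyz":[0,0,0],"turn":[0,0,0],"jaw":1}]' 100
python3 - <<'E'
from h import *
cv2.imwrite('pics/w27.png',snapshot('wrist')[:,:,::-1])
cv2.imwrite('pics/s27.png',snapshot('scene')[:,:,::-1])
E
```

```text
time_s: 27.0
ee_pos: [0.3888, -0.2219, 0.1363]
tool_rot: [-89.8, -8.0, -6.5]
ft_force: [1.2, -0.1, -3.8]
grip_width: 0.0128
```

View pics/w27.png

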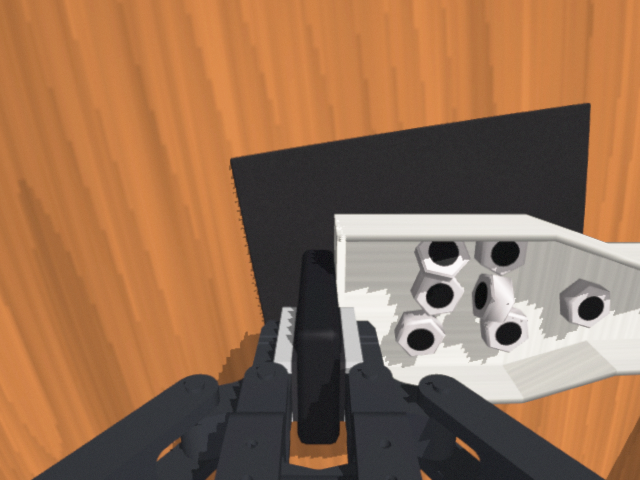

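View pics/s27.png

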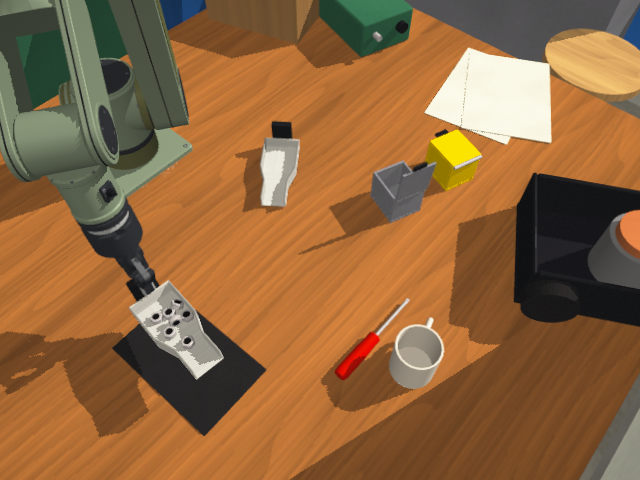

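```bash
python3 -m creep '[{"xyz":[0,-0.01,0.005],"turn":[0,0,0],"jaw":1},{"xyz":[-0.002,-0.012,0.012],"turn":[0,0,0],"jaw":1},{"xyz":[-0.003,-0.01,0.018],"turn":[0,0,0],"jaw":1},{"xyz":[-0.003,-0.006,0.024],"turn":[0,0,0],"jaw":1},{"xyz":[-0.003,-0.003,0.027],"turn":[0,0,0],"jaw":1},{"xyz":[-0.003,-0.001,0.027],"turn":[0,0,0],"jaw":1},{"xyz":[-0.003,-0.001,0.027],"turn":[0,0,0],"jaw":1},{"xyz":[-0.003,-0.001,0.027],"turn":[0,0,0],"jaw":1},{"xyz":[-0.003,-0.001,0.027],"turn":[0,0,0],"jaw":1},{"xyz":[-0.003,-0.001,0.027],"turn":[0,0,0],"jaw":1},{"xyz":[-0.003,-0.001,0.024],"turn":[0,0,0],"jaw":1},{"xyz":[-0.003,0,0.016],"turn":[0,0,0],"jaw":1},{"xyz":[0,0,0.008],"turn":[0,0,0],"jaw":1},{"xyz":[0,0,0],"turn":[0,0,0],"jaw":1}]' 100
```

```text
time_s: 28.27
ee_pos: [0.3725, 0.0645, 0.1633]
tool_rot: [-89.4, -5.6, -6.8]
ft_force: [-0.5, -0.7, -4.2]
grip_width: 0.0125
```

```bash
python3 -m creep '[{"xyz":[-0.002,-0.003,0.008],"turn":[0,0.3,-0.5],"jaw":1},{"xyz":[-0.004,-0.003,0.016],"turn":[-0.5,0.4,-0.5],"jaw":1},{"xyz":[-0.005,-0.003,0.024],"turn":[0,0.5,-0.5],"jaw":1},{"xyz":[-0.005,-0.003,0.027],"turn":[0,0.5,0],"jaw":1},{"xyz":[-0.005,-0.002,0.027],"turn":[0,0.5,0],"jaw":1},{"xyz":[-0.005,-0.001,0.027],"turn":[0,0.5,0],"jaw":1},{"xyz":[-0.006,-0.001,0.027],"turn":[0,0.5,0],"jaw":1},{"xyz":[-0.006,-0.001,0.027],"turn":[0,0.5,0],"jaw":1},{"xyz":[-0.005,-0.001,0.027],"turn":[0,0.5,0],"jaw":1},{"xyz":[-0.004,-0.001,0.02],"turn":[0,0.4,0],"jaw":1},{"xyz":[-0.002,-0.001,0.01],"turn":[0,0.3,0],"jaw":1},{"xyz":[0,0,0],"turn":[0,0,0],"jaw":1}]' 100;  python3 - <<'E'
from h import *
cv2.imwrite('pics/w28.png',snapshot('wrist')[:,:,::-1])
cv2.imwrite('pics/s28.png',snapshot('scene')[:,:,::-1])
E
```

```text
time_s: 29.27
ee_pos: [0.3563, 0.3153, 0.1652]
tool_rot: [-90.1, -5.9, -12.3]
ft_force: [0.4, -0.4, -3.1]
grip_width: 0.0127
```

View pics/w28.png

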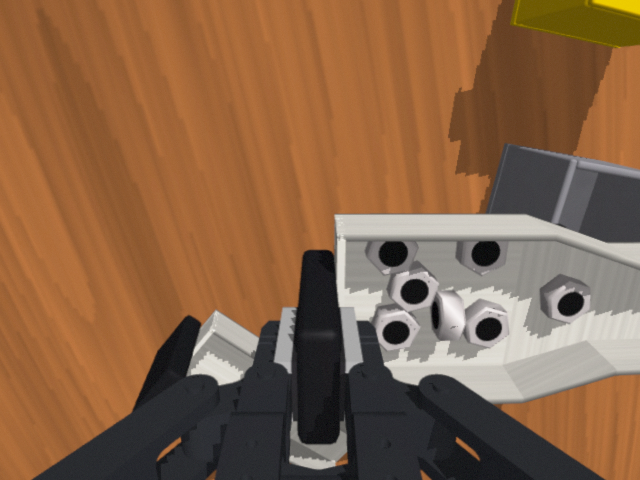

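View pics/s28.png

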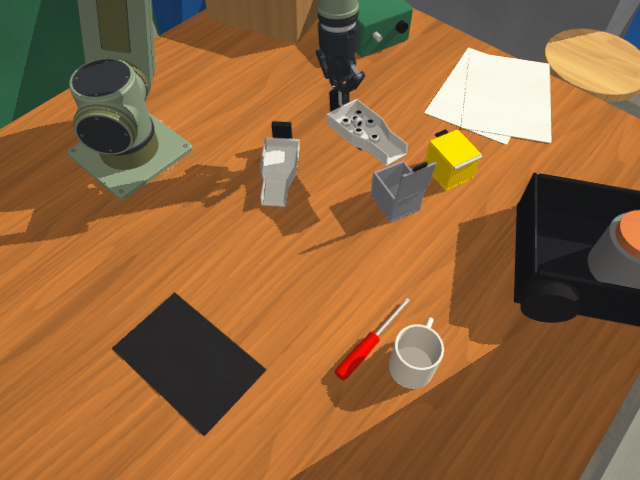

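```bash
cat >> h.py <<'E'
def tool_R(s): 
    return Rt.from_euler('xyz',s['tool_rot'],degrees=True).as_matrix()
SP=np.array([0.1797,0.0434,0.001])
E
python3 - <<'E'
from h import *
s=observe(); R=tool_R(s); p=s['ee_pos']+R@SP; print('spout',p)
c=cal('wrist'); print(onz(c,(507,146),0.075), onz(c,(487,212),0.0))
cs=cal('scene'); print('proj spout end',proj(cs,p))
cd=cal('side')
im=snapshot('side'); cv2.imwrite('pics/d28.png',cv2.resize(im[100:260,230:390],(640,640))[:,:,::-1]); print(proj(cd,p))
E
```

```text
spout [0.53474531 0.27448762 0.14023645]
[0.47631273 0.34673093 0.075     ] [0.49663725 0.2825215  0.        ]
proj spout end [[397.10788132 158.56335972]]
[[300.18770938 164.0518973 ]]
```

View pics/d28.png

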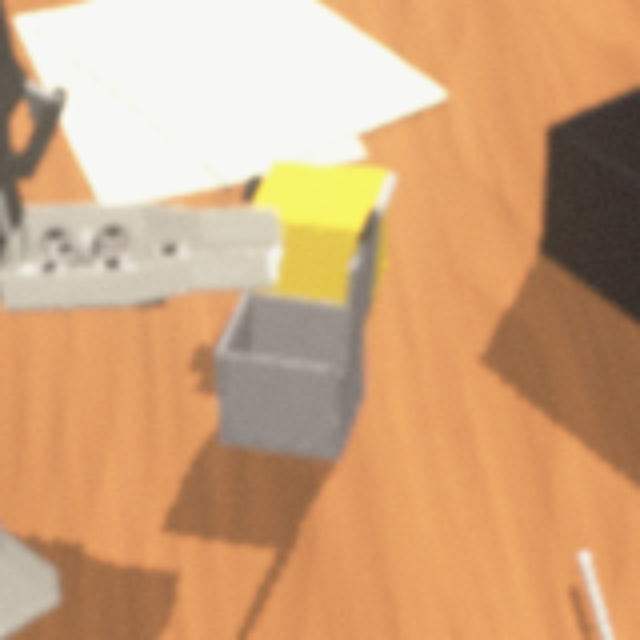

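Run:
```python
from h import *
cd=cal('side');cs=cal('scene')
for n,p,z in [('rim--',(284.5,187.5),.075),('rim+-',(316.7,192),.075),('rim-+',(292.5,172.5),.075),('bot--',(285,210.7),0),('bot+-',(314.5,214.5),0)]:
    print(n,onz(cd,p,z)[:2].round(4))
for n,a,b in [('--',(374.4,173),(284.5,187.5)),('+-',(395,198),(316.7,192)),('-+',(403.6,161.4),(292.5,172.5))]:
    print('tri',n,tri(cs,a,cd,b).round(4))
```

```text
rim-- [0.491  0.2679]
rim+- [0.5716 0.2371]
rim-+ [0.5181 0.3307]
bot-- [0.4885 0.2641]
bot+- [0.5649 0.2373]
tri -- [0.4918 0.2675 0.0738]
tri +- [0.5693 0.2337 0.0808]
tri -+ [0.5183 0.3322 0.0737]
```

```bash
python3 -m creep '[{"xyz":[0.002,-0.002,0.004],"turn":[0,0,2.75],"jaw":1},{"xyz":[0.002,-0.001,0.004],"turn":[0,0,2.75],"jaw":1},{"xyz":[0.002,-0.001,0.004],"turn":[0,0,2.75],"jaw":1},{"xyz":[0.002,-0.001,0.002],"turn":[0,0,2.75],"jaw":1},{"xyz":[0,0,0],"turn":[0,0,0],"jaw":1}]' 100;  python3 - <<'E'
from h import *
s=observe(); R=tool_R(s); print('spout',s['ee_pos']+R@SP)
E
```

```text
time_s: 29.83
ee_pos: [0.365, 0.3163, 0.1702]
tool_rot: [-90.5, 5.7, -12.7]
ft_force: [-0.1, -0.5, -3.9]
grip_width: 0.0124
spout [0.53535152 0.27855679 0.10915651]
```

```bash
python3 -m creep '[{"xyz":[0.0015,-0.004,0.004],"turn":[0.5,0,2],"jaw":1},{"xyz":[0.0015,-0.004,0.004],"turn":[0,0,2],"jaw":1},{"xyz":[0.0015,-0.005,0.002],"turn":[0,0,2],"jaw":1},{"xyz":[0.0015,-0.006,0],"turn":[0,0,2],"jaw":1},{"xyz":[0.0015,-0.006,0],"turn":[0,0,2],"jaw":1},{"xyz":[0.0015,-0.006,0],"turn":[0,0,2],"jaw":1},{"xyz":[0.0015,-0.006,0],"turn":[0,0,2],"jaw":1},{"xyz":[0,0,0],"turn":[0,0,0],"jaw":1},{"xyz":[0,0,0],"turn":[0,0,0],"jaw":1}]' 100;  python3 - <<'E'
from h import *
s=observe(); R=tool_R(s); print('spout',s['ee_pos']+R@SP)
cv2.imwrite('pics/w29.png',snapshot('wrist')[:,:,::-1])
cv2.imwrite('pics/s29.png',cv2.resize(snapshot('scene')[60:260,300:500],(600,600))[:,:,::-1])
E
```

```text
time_s: 30.58
ee_pos: [0.3842, 0.3086, 0.2041]
tool_rot: [-90.6, 19.6, -13.5]
ft_force: [0.1, -0.4, -3.4]
grip_width: 0.0125
spout [0.53471027 0.27288703 0.10286275]
```

View pics/w29.png

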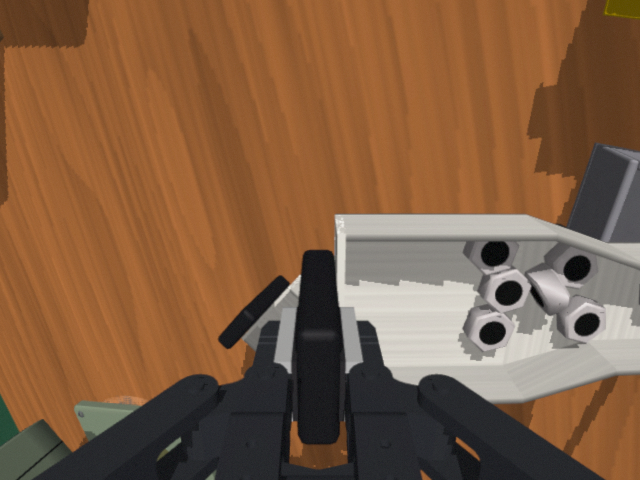

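View pics/s29.png

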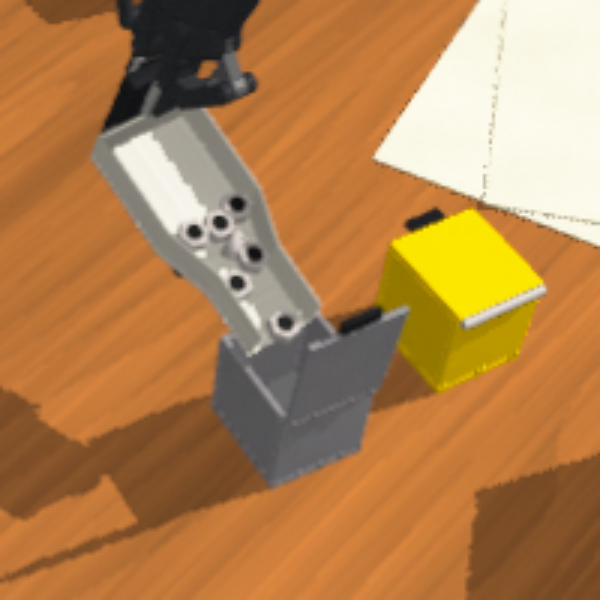

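```bash
python3 -m creep '[{"xyz":[0.001,-0.003,0.006],"turn":[0.6,-0.5,0.7],"jaw":1},{"xyz":[0.001,-0.003,0.006],"turn":[0,-0.5,0.7],"jaw":1},{"xyz":[0.001,-0.004,0.003],"turn":[0,0,1],"jaw":1},{"xyz":[0.001,-0.004,0],"turn":[0,0,1.2],"jaw":1},{"xyz":[0.001,-0.004,0],"turn":[0,0,1.2],"jaw":1},{"xyz":[0,0,0],"turn":[0,0,0],"jaw":1}]' 100;  python3 - <<'E'
from h import *
s=observe(); R=tool_R(s); print('spout',s['ee_pos']+R@SP)
cv2.imwrite('pics/s30.png',cv2.resize(snapshot('scene')[60:260,300:500],(600,600))[:,:,::-1])
E
```

```text
time_s: 31.18
ee_pos: [0.3982, 0.3238, 0.221]
tool_rot: [-89.4, 24.6, -12.0]
ft_force: [-0.4, 1.1, -3.1]
grip_width: 0.0128
spout [0.54064432 0.29489618 0.10674761]
```

View pics/s30.png

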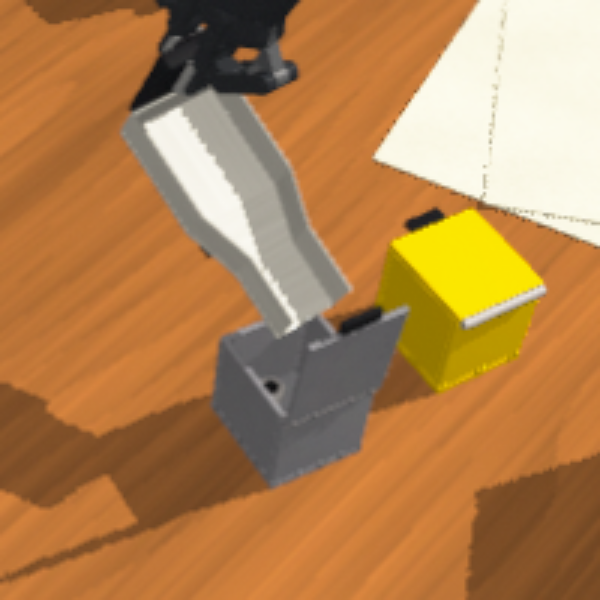

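```bash
python3 -m creep '[{"xyz":[-0.01,-0.02,0],"turn":[0,0,-5],"jaw":1},{"xyz":[-0.01,-0.01,0],"turn":[0,0,-5],"jaw":1},{"xyz":[-0.01,0,-0.01],"turn":[0,0,-5],"jaw":1},{"xyz":[0,0,-0.02],"turn":[0,0,-5],"jaw":1},{"xyz":[0,0,-0.03],"turn":[0,-0.5,-4],"jaw":1},{"xyz":[0,0,-0.034],"turn":[0,-0.5,0],"jaw":1},{"xyz":[0,0,-0.034],"turn":[0,-0.5,0],"jaw":1},{"xyz":[0,0,-0.034],"turn":[0,-0.5,0],"jaw":1},{"xyz":[0,0,-0.03],"turn":[0,-0.5,0],"jaw":1},{"xyz":[0,0,0],"turn":[0,0,0],"jaw":1}]' 100;  python3 - <<'E'
from h import *
cv2.imwrite('pics/w31.png',snapshot('wrist')[:,:,::-1])
cv2.imwrite('pics/s31.png',snapshot('scene')[:,:,::-1])
E
```

```text
time_s: 32.07
ee_pos: [0.3376, 0.1364, 0.256]
tool_rot: [-89.4, -0.2, -9.2]
ft_force: [-0.3, 1.6, -3.1]
grip_width: 0.0129
```

View pics/w31.png

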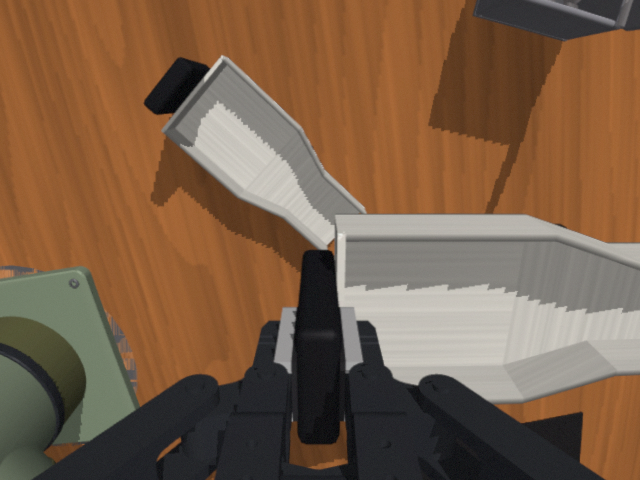

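View pics/s31.png

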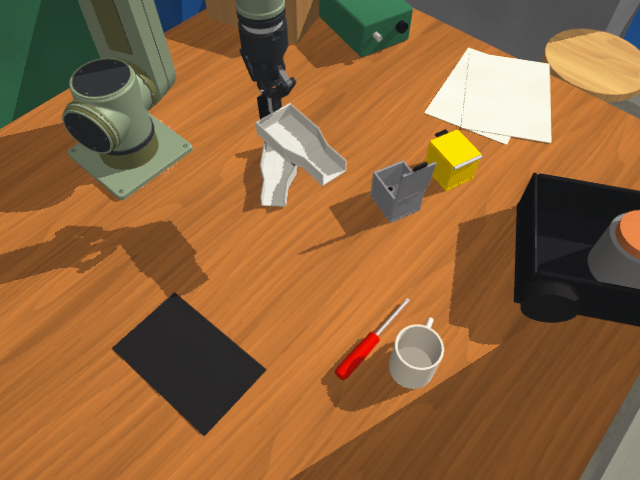

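Run:
```python
from h import *
w=cv2.imread('pics/w31.png'); s=cv2.imread('pics/s31.png')
cv2.imwrite('pics/c31.png',cv2.resize(w[190:270,500:640],(700,400),interpolation=cv2.INTER_CUBIC))
X=onz(cal('wrist'),(560,227),0.01); print(X,proj(cal('scene'),X),proj(cal('side'),X))
cv2.imwrite('pics/c31s.png',cv2.resize(s[140:240,280:460],(720,400),interpolation=cv2.INTER_CUBIC))
```

```text
[0.5612121  0.07543863 0.01      ] [[338.37434691 267.65889288]] [[321.12822668 253.42596317]]
```

View pics/c31.png

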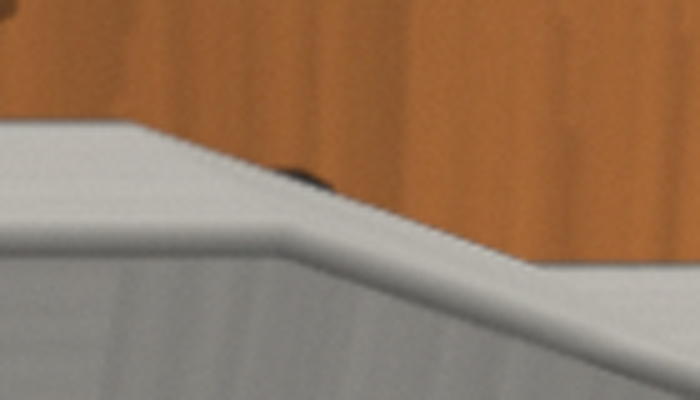

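View pics/c31s.png

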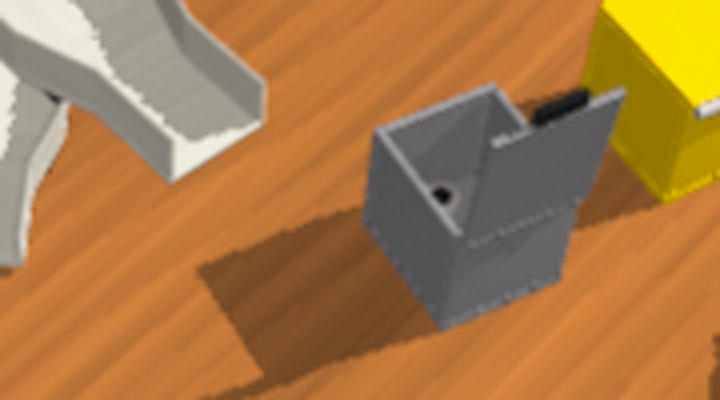

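```bash
python3 -m creep '[{"xyz":[0.006,0.004,-0.015],"turn":[-0.6,-0.4,0],"jaw":1},{"xyz":[0.011,0.01,-0.03],"turn":[0,-0.4,0],"jaw":1},{"xyz":[0.011,0.012,-0.03],"turn":[0,-0.4,0],"jaw":1},{"xyz":[0.011,0.012,-0.03],"turn":[0,-0.4,0],"jaw":1},{"xyz":[0.011,0.012,-0.03],"turn":[0,-0.4,0],"jaw":1},{"xyz":[0.011,0.012,-0.03],"turn":[0,-0.4,0],"jaw":1},{"xyz":[0.011,0.012,-0.03],"turn":[0,-0.4,0],"jaw":1},{"xyz":[0.011,0.012,-0.03],"turn":[0,-0.4,0],"jaw":1},{"xyz":[0.011,0.012,-0.03],"turn":[0,-0.4,0],"jaw":1},{"xyz":[0.011,0.012,-0.03],"turn":[0,-0.4,0],"jaw":1},{"xyz":[0.011,0.012,-0.03],"turn":[0,-0.4,0],"jaw":1},{"xyz":[0.011,0.008,-0.025],"turn":[0,0,0],"jaw":1},{"xyz":[0,0,0],"turn":[0,0,0],"jaw":1}]' 100
```

```text
time_s: 33.25
ee_pos: [0.4503, -0.214, 0.1194]
tool_rot: [-89.1, -1.3, -3.4]
ft_force: [1.0, -0.1, -2.1]
grip_width: 0.0127
```

```bash
python3 -m creep '[{"xyz":[-0.012,0.01,-0.01],"turn":[-0.9,0,1.3],"jaw":1},{"xyz":[-0.012,0.015,-0.01],"turn":[0,0,0],"jaw":1},{"xyz":[0,0.015,0],"turn":[0,0,0.2],"jaw":1},{"xyz":[0,0.006,0],"turn":[0,0,0],"jaw":1},{"xyz":[0,0,0],"turn":[0,0,0],"jaw":1}]' 100
```

```text
time_s: 33.67
ee_pos: [0.4319, -0.2316, 0.0697]
tool_rot: [-89.9, 0.2, -3.2]
ft_force: [-0.7, -0.5, -2.0]
grip_width: 0.0125
```

```bash
python3 -m creep '[{"xyz":[-0.002,0.006,-0.002],"turn":[0,0,0],"jaw":1},{"xyz":[0,0.005,0],"turn":[0,0,0],"jaw":1},{"xyz":[0,0.003,0],"turn":[0,0,0],"jaw":1},{"xyz":[0,0.001,0],"turn":[0,0,0],"jaw":1},{"xyz":[0,0,0],"turn":[0,0,0],"jaw":1}]' 100
```

```text
time_s: 34.08
ee_pos: [0.433, -0.232, 0.0551]
tool_rot: [-89.9, -0.0, -3.0]
ft_force: [0.1, 0.3, -2.6]
grip_width: 0.0127
```

```bash
python3 -m creep '[{"xyz":[0,0.0015,0],"turn":[0,0,0],"jaw":1},{"xyz":[0,0.001,0],"turn":[0,0,0],"jaw":1},{"xyz":[0,0,0],"turn":[0,0,0],"jaw":1}]' 60
python3 - <<'E'
from h import *
print(observe()['ft_force'])
cv2.imwrite('pics/w32.png',snapshot('wrist')[:,:,::-1])
E
```

```text
time_s: 34.33
ee_pos: [0.4335, -0.232, 0.055]
tool_rot: [-90.0, -0.2, -3.0]
ft_force: [-0.0, 0.8, -3.6]
grip_width: 0.0128
[-0.04668709  0.77199719 -3.60123618]
```

View pics/w32.png

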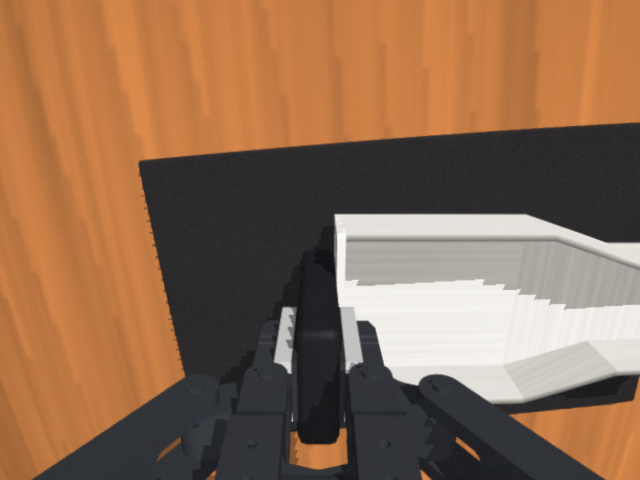

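```bash
python3 -m creep '[{"xyz":[0,0.003,0],"turn":[0,0,0],"jaw":1},{"xyz":[0,0.003,0],"turn":[0,0,0],"jaw":1}]' 60
```

```text
time_s: 34.55
ee_pos: [0.4341, -0.2322, 0.0543]
tool_rot: [-90.0, -0.3, -3.0]
ft_force: [-9.0, 5.1, 33.6]
grip_width: 0.0127
```

```bash
python3 -m creep '[{"xyz":[0,-0.0005,0],"turn":[0,0,0],"jaw":0.9},{"xyz":[0,0,0],"turn":[0,0,0],"jaw":0.7},{"xyz":[0,0,0],"turn":[0,0,0],"jaw":0.55},{"xyz":[0,0,0],"turn":[0,0,0],"jaw":0.5},{"xyz":[0,-0.01,0],"turn":[0,0,0],"jaw":0.5},{"xyz":[0,-0.03,0],"turn":[0,0,0],"jaw":0.5},{"xyz":[0,-0.036,0],"turn":[0,0,0],"jaw":0.5},{"xyz":[0,-0.036,0.02],"turn":[0,0,0],"jaw":0.5},{"xyz":[0,-0.03,0.02],"turn":[0,0,0],"jaw":0.7},{"xyz":[0,0,0],"turn":[0,0,0],"jaw":1}]' 40
python3 - <<'E'
from h import *
print(observe()['ft_force'])
cv2.imwrite('pics/w33.png',snapshot('wrist')[:,:,::-1])
E
```

```text
time_s: 35.38
ee_pos: [0.4368, -0.1922, 0.2055]
tool_rot: [-90.0, -0.4, -3.2]
ft_force: [0.2, 0.1, 0.3]
grip_width: 0.0195
[0.22543286 0.13470978 0.29236676]
```

View pics/w33.png

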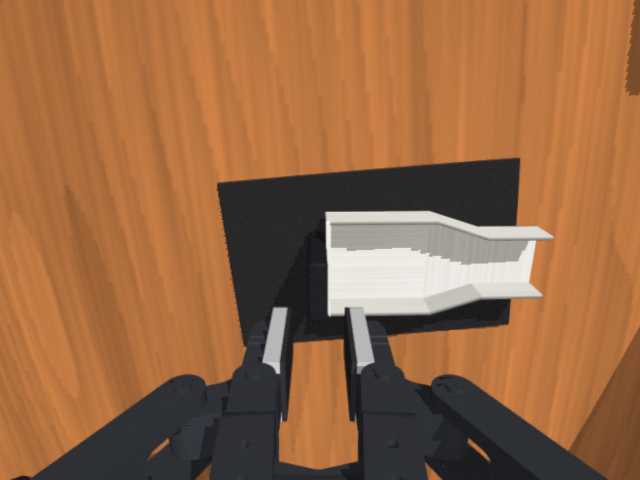

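```bash
python3 -m creep '[{"xyz":[0.008,-0.01,0.032],"turn":[0,0,0],"jaw":1},{"xyz":[0.008,-0.01,0.032],"turn":[0,0,0],"jaw":1},{"xyz":[0.008,-0.01,0.032],"turn":[0,0,0],"jaw":1},{"xyz":[0.008,-0.01,0.032],"turn":[0,0,0],"jaw":1},{"xyz":[0.008,-0.01,0.032],"turn":[0,0,0],"jaw":1},{"xyz":[0.008,0,0.032],"turn":[0,0,0],"jaw":1},{"xyz":[0.008,0,0.032],"turn":[0,0,0],"jaw":1},{"xyz":[0.008,0,0.032],"turn":[0,0,0],"jaw":1},{"xyz":[0.008,0,0.032],"turn":[0,3,0],"jaw":1},{"xyz":[0.008,0,0.032],"turn":[0,3,0],"jaw":1},{"xyz":[0.01,0,0.03],"turn":[0,3,0],"jaw":1},{"xyz":[0.01,0,0.028],"turn":[0,3,0],"jaw":1},{"xyz":[0,0,0],"turn":[0,3,0],"jaw":1},{"xyz":[0,0,0],"turn":[0,3,0],"jaw":1}]' 40
python3 - <<'E'
from h import *
cv2.imwrite('pics/w34.png',snapshot('wrist')[:,:,::-1])
E
```

```text
time_s: 36.6
ee_pos: [0.5693, 0.1862, 0.2377]
tool_rot: [-90.8, 0.8, -22.4]
ft_force: [-0.3, -0.3, -0.1]
grip_width: -0.0003
```

View pics/w34.png

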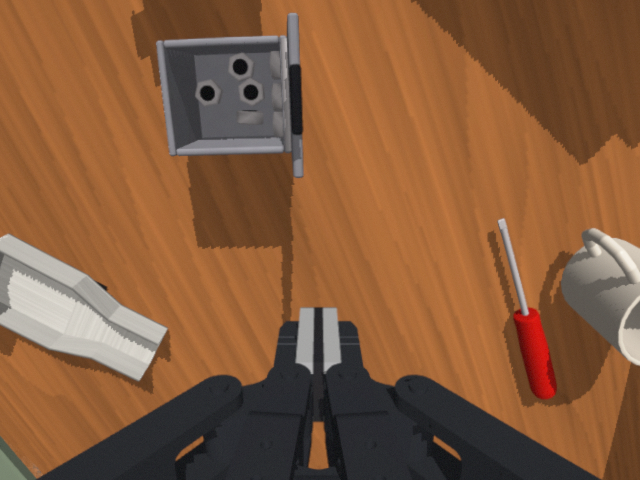

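Run:
```python
from h import *
c=cal('wrist'); s=observe(); R=tool_R(s)
for n,p,z in [('tab',(297,98),.17),('edge+y',(293,16),.158),('edge-y',(299,176),.158),('rim--',(173,155),.075),('rim-+',(161,41),.075),('rim+-',(290,152),.075)]:
    X=onz(c,p,z); print(n,X.round(4), 'tool',(R.T@(X-s['ee_pos'])).round(4))
```

```text
tab [0.5912 0.2664 0.17  ] tool [-0.0095  0.0663  0.0834]
edge+y [0.6025 0.2992 0.158 ] tool [-0.0113  0.0778  0.1182]
edge-y [0.5768 0.2326 0.158 ] tool [-0.0096  0.0787  0.0467]
rim-- [0.4922 0.2654 0.075 ] tool [-0.0991  0.1631  0.0459]
rim-+ [0.5193 0.3325 0.075 ] tool [-0.0997  0.1621  0.1183]
rim+- [0.5667 0.2364 0.075 ] tool [-0.0192  0.1619  0.0475]
```

```bash
python3 -m creep '[{"xyz":[0.015,0,0.025],"turn":[0.8,0,-0.8],"jaw":1},{"xyz":[0.015,0,0.03],"turn":[0,0,0],"jaw":1},{"xyz":[0.005,0,0.028],"turn":[0,0,0],"jaw":1},{"xyz":[0,0.03,0],"turn":[0,0,0.3],"jaw":1},{"xyz":[0,0.03,0],"turn":[0,0,0.3],"jaw":1},{"xyz":[0,0.015,0],"turn":[0,0,0.3],"jaw":1},{"xyz":[0,0,0],"turn":[0,0,0],"jaw":1}]' 40
python3 - <<'E'
from h import *
cv2.imwrite('pics/w35.png',snapshot('wrist')[:,:,::-1])
cv2.imwrite('pics/s35.png',cv2.resize(snapshot('scene')[60:260,320:520],(600,600))[:,:,::-1])
E
```

```text
time_s: 37.23
ee_pos: [0.6352, 0.2476, 0.1507]
tool_rot: [-90.4, 1.3, -22.2]
ft_force: [-0.6, 0.2, 0.1]
grip_width: -0.0001
```

View pics/w35.png

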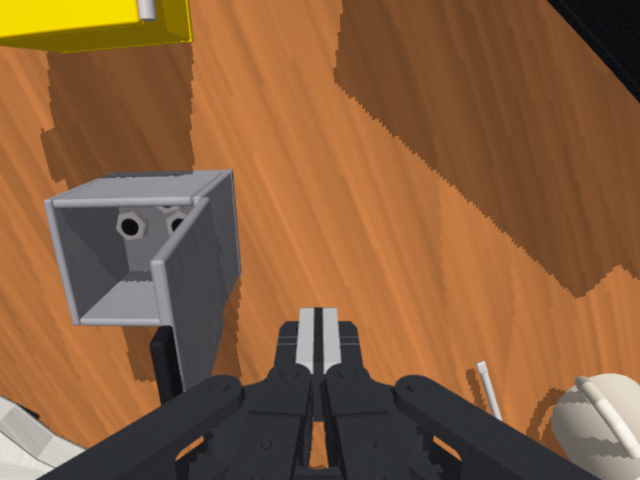

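View pics/s35.png

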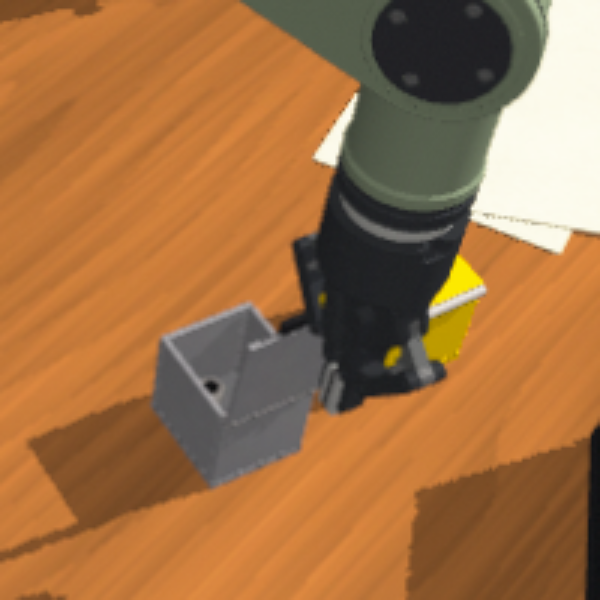

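```bash
python3 -m creep '[{"xyz":[-0.018,0,0],"turn":[0,0,-1.3],"jaw":1},{"xyz":[-0.018,0,0],"turn":[0,0,0],"jaw":1},{"xyz":[-0.015,0,0],"turn":[0,0,0],"jaw":1},{"xyz":[-0.015,0,0],"turn":[0,0,0],"jaw":1},{"xyz":[-0.012,0.004,0],"turn":[0,0,0],"jaw":1},{"xyz":[-0.012,0.008,0],"turn":[0,0,0],"jaw":1},{"xyz":[-0.012,0.01,0],"turn":[0,0,0],"jaw":1},{"xyz":[0,0,0],"turn":[0,0,0],"jaw":1}]' 40
python3 - <<'E'
from h import *
cv2.imwrite('pics/w36.png',snapshot('wrist')[:,:,::-1])
cv2.imwrite('pics/s36.png',cv2.resize(snapshot('scene')[60:260,320:520],(600,600))[:,:,::-1])
E
```

```text
time_s: 38.0
ee_pos: [0.5484, 0.2855, 0.1456]
tool_rot: [-89.2, -1.7, -22.3]
ft_force: [-1.1, 0.2, -0.4]
grip_width: 0.0002
```

View pics/w36.png

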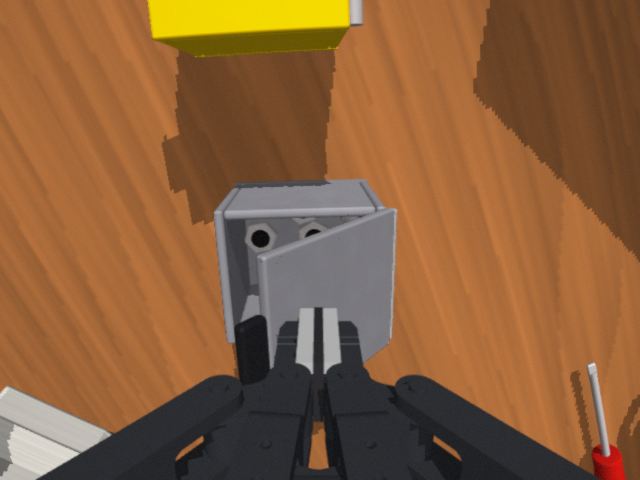

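View pics/s36.png

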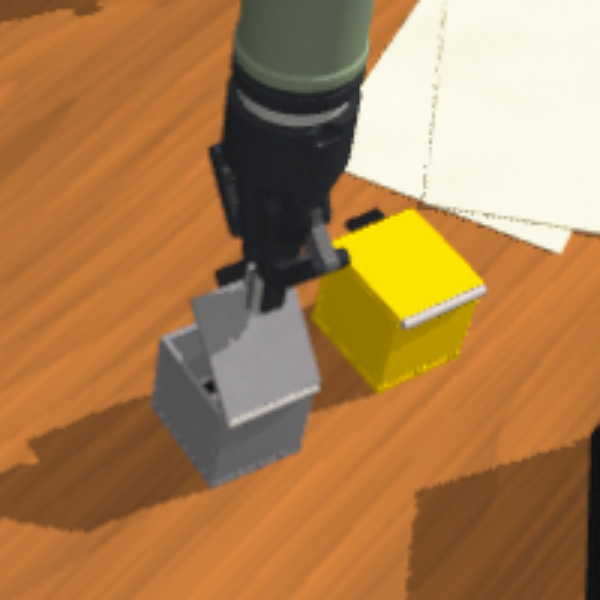

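```bash
python3 -m creep '[{"xyz":[-0.01,0.008,-0.002],"turn":[-0.8,0,1.7],"jaw":1},{"xyz":[-0.009,0.012,-0.002],"turn":[0,0,0],"jaw":1},{"xyz":[-0.002,0.014,0],"turn":[0,0,0],"jaw":1},{"xyz":[0,0.012,0],"turn":[0,0,0],"jaw":1},{"xyz":[0,0.003,0],"turn":[0,0,0],"jaw":1}]' 40
```

```text
time_s: 38.52
ee_pos: [0.5359, 0.2915, 0.1023]
tool_rot: [-89.2, -0.4, -22.5]
ft_force: [-0.8, -0.1, 1.1]
grip_width: -0.0002
```

```bash
python3 -m creep '[{"xyz":[-0.001,0.005,-0.002],"turn":[-0.8,0,0],"jaw":1},{"xyz":[0,0.004,0],"turn":[0,0,0],"jaw":1}]' 40
```

```text
time_s: 38.68
ee_pos: [0.5353, 0.2901, 0.094]
tool_rot: [-90.0, -0.4, -22.6]
ft_force: [-8.7, -2.9, 32.8]
grip_width: -0.0004
```

```bash
python3 -m creep '[{"xyz":[0,-0.01,0],"turn":[0,0,0],"jaw":1},{"xyz":[0,-0.03,0],"turn":[0,0,0],"jaw":1},{"xyz":[0,-0.036,0],"turn":[0,0,0],"jaw":1},{"xyz":[-0.01,-0.036,-0.02],"turn":[0,0,0],"jaw":1},{"xyz":[-0.01,-0.036,-0.035],"turn":[0,0,0],"jaw":1},{"xyz":[-0.01,0,-0.035],"turn":[0,0,0],"jaw":1},{"xyz":[-0.01,0,-0.035],"turn":[0,0,0],"jaw":1},{"xyz":[0,0,0],"turn":[0,0,0],"jaw":1}]' 40
python3 - <<'E'
from h import *
cv2.imwrite('pics/w37.png',snapshot('wrist')[:,:,::-1])
cv2.imwrite('pics/s37.png',snapshot('scene')[:,:,::-1])
cv2.imwrite('pics/d37.png',snapshot('side')[:,:,::-1])
s=cv2.imread('pics/s37.png')
cv2.imwrite('pics/c37.png',np.hstack([cv2.resize(s[130:240,350:500],(480,352),interpolation=cv2.INTER_CUBIC),cv2.resize(cv2.imread('pics/d37.png')[150:230,260:340],(320,352))]))
E
```

```text
time_s: 39.35
ee_pos: [0.454, 0.1932, 0.2442]
tool_rot: [-90.1, -0.5, -22.5]
ft_force: [-1.7, 0.1, -0.8]
grip_width: 0.0003
```

View pics/w37.png

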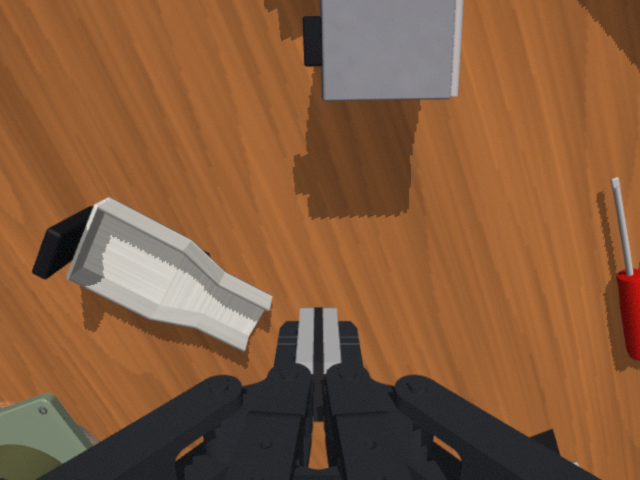

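View pics/s37.png

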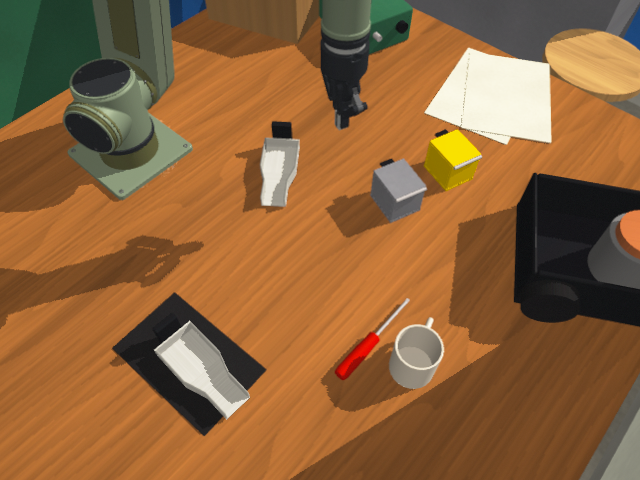

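View pics/c37.png

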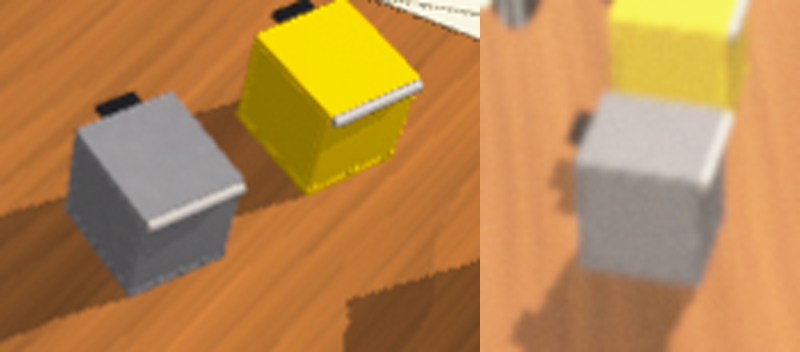

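View pics/d37.png

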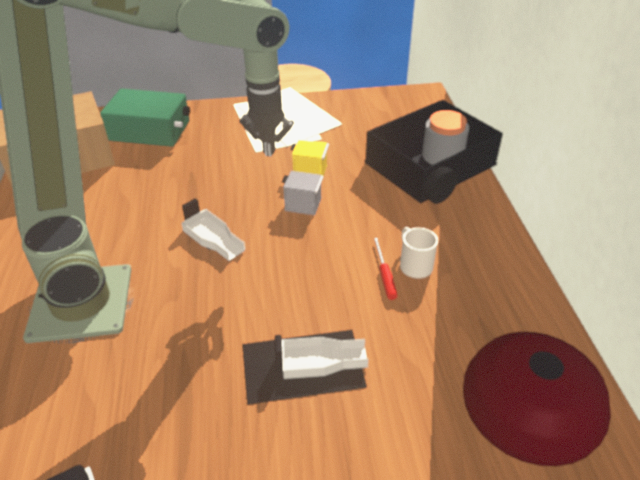

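Run:
```python
from h import *
cs=cal('scene'); a=onz(cs,(192,323),.035)[:2]; b=onz(cs,(156,354),.035)[:2]
h=np.radians(-3.1); m=(a+b)/2+0.047*np.array([np.cos(h),np.sin(h)]); print('tray',m,'dist',np.linalg.norm(m-[.483,-.2385]))
cd=cal('side'); print([tri(cs,p,cd,q).round(4) for p,q in [((428,191),(323,182.5)),((374.5,170),(284,185)) ]] if False else '')
sign_off(); print(observe()['time_s'])
```

```text
tray [ 0.49723773 -0.23942821] dist 0.01426795898588804

the job is handed in; nothing more can be done
the job is handed in; nothing more can be done
```

The job is done and handed in, at about 39 s on the robot's clock. `sign_off()` reports no verdict, so what follows rests on my own checks.

- **Nuts:** All seven were present, and I picked each one into the scoop on the mat. The sixth slid to near the end of the spout, so I moved it back before lifting. The wrist picture after the lift showed all seven in the scoop.
- **Tipping:** I held the spout over the grey box, about 10–20 mm from its centre and 28–32 mm above the rim, and tipped it to 25°. The scoop came up empty. The wrist view counted seven nuts in the box: three flat, one on edge and three against the far wall. None showed on the bench in the views I took.
- **Scoop:** I set it back on the mat and let go. My estimates put the tray's middle 7–14 mm from the mat's centre, against a limit of 60 mm. I did not measure its tilt, but it looked level.
- **Lid:** I pushed it over from behind and pressed it down until the force reached about 33 N at rim height. It looks shut in the scene, side and wrist pictures. I did not measure its angle.
- **Mug and screwdriver:** They look unmoved in the last pictures. The arm ended clear of everything.

**Disagreements between measurements:** The two tray estimates differ by about 8 mm, and the scene and side cameras differed by a few millimetres on the box corners. Both are well within what the task allows.

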